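# Free the jammed vial dispenser and lay the next vial in the labelling stand

### The job

The vial dispenser has jammed: one vial bridges on top of the others behind the front cheeks, so nothing rolls out. Ease it back through the finger notch, without forcing the glass, until a vial rolls down into the pick-up trough, then take that vial and lay it on the V rail of the labelling stand, pushed fully home with its base against the stop plate. Leave the dispenser feeding, with the next vial resting in the trough, let no vial fall on the bench, and do not disturb the things around.

Things in the scene. Friction and masses are not known exactly. Their poses are not given: they have to be found in the camera images.
- dispenser: gravity-feed vial dispenser, fixed: clear plastic box on a white foot plate, 154 mm wide (y), x from -26 to +135 mm. Origin on the bench under the middle of its front trough; +x to its back, +y along the trough. White floor falls at 15 degrees towards -x, its top 30 mm over the bench at x = 20 mm. Side walls at |y| = 73 to 77 mm, from x = 18 mm back, they and the back wall 76 mm high
- dispenser_notch (a point): middle of the opening between the two upright front cheeks, level with their lower edges (64 mm over the bench, x = 18 mm in the dispenser); axes as the dispenser. The cheeks are 4 mm thick, 18 mm high, each from |y| = 35 mm out to the side wall: between them is a finger notch 70 mm wide, open at the top; one lying vial fits under them
- dispenser_cover (a point): middle of the front edge of the clear hood over the queue (100 mm over the bench, 40 mm behind the cheeks' inner faces); axes as the dispenser. The hood is a level sheet 90 mm wide (y), 3 mm thick, from here to the back wall; between cheeks and hood the top is open. A vial bridging there, pushed level, only crowds the queue against the back wall; eased back and upwards it rides over
- dispenser_trough (a point): where the centre of a vial lies when at rest in the trough (39 mm over the bench), on the floor's end and a 45 degree front lip (edge 38 mm high, 19 mm in front of here); axes as the dispenser. The next vial lies touching behind it, so no finger fits between. The trough ends at |y| = 77 mm, without end walls: a vial can be slid out endwise, nothing stands under its overhang
- stand: labelling stand of bare aluminium, fixed: foot plate 64 (x) x 150 (y) x 6 mm, on it a narrow V rail along y, 24 mm wide over all (narrower than a vial, fingers pass on both sides), from y = -72 to +52 mm. A stop plate 32 mm wide, inner face at y = -70 mm, top 54 mm over the bench, closes the -y end; the +y end is open. Origin on the bench under the middle of a home vial
- stand_seat (a point): where the centre of a vial lies when home in the stand: on the V, base against the stop plate, axis 45 mm over the bench; axes as the stand: +y points from the stop plate to the open end
- vial_a: amber glass sample vial, about 70 g, a plain cylinder 28 mm in diameter, 140 mm long over the cap; full 28 mm for 117 mm from the base, then a shoulder and a white cap, 24 mm in diameter, 15 mm long. Origin: middle of its axis; +y to the cap, towards the dispenser's +y at the start (x and z turn as it rolls); at the start the lowest one on the sloping floor, pinned under the bridging vial
- vial_a_cap (a point): end of the cap of vial_a, on its axis, 70 mm from its centre
- vial_b: amber glass sample vial, about 70 g, a plain cylinder 28 mm in diameter, 140 mm long over the cap; full 28 mm for 117 mm from the base, then a shoulder and a white cap, 24 mm in diameter, 15 mm long. Origin: middle of its axis; +y to the cap, towards the dispenser's +y at the start (x and z turn as it rolls); at the start the bridging vial, standing highest, against the inner faces of the two cheeks
- vial_b_cap (a point): end of the cap of vial_b, on its axis, 70 mm from its centre
- vial_c: amber glass sample vial, about 70 g, a plain cylinder 28 mm in diameter, 140 mm long over the cap; full 28 mm for 117 mm from the base, then a shoulder and a white cap, 24 mm in diameter, 15 mm long. Origin: middle of its axis; +y to the cap, towards the dispenser's +y at the start (x and z turn as it rolls); at the start second on the sloping floor
- vial_c_cap (a point): end of the cap of vial_c, on its axis, 70 mm from its centre
- vial_d: amber glass sample vial, about 70 g, a plain cylinder 28 mm in diameter, 140 mm long over the cap; full 28 mm for 117 mm from the base, then a shoulder and a white cap, 24 mm in diameter, 15 mm long. Origin: middle of its axis; +y to the cap, towards the dispenser's +y at the start (x and z turn as it rolls); at the start last on the sloping floor
- vial_d_cap (a point): end of the cap of vial_d, on its axis, 70 mm from its centre
- marker_b: marker pen, 12 x 140 x 15 mm, lying flat in front of the work (bystander)
- marker_a: marker pen, 12 x 140 x 15 mm, lying flat in front of the work (bystander)
- timer: bench timer, 58 x 64 x 17 mm, flat on the bench (bystander)
- tape_roll: roll of labelling tape, 63 mm across, 18 mm high, lying flat (bystander)
- beaker_100: glass beaker, 50 mm across, 65 mm high, standing (bystander)
- sticky_pad: pad of sticky notes, 78 x 78 x 11 mm (bystander)
There are look-alikes about, which are no part of the job. Leave any green look-alike of the vial_a alone.

How it is judged (in metres and radians):
On the way, in this order (a step that is already met when the one before it is completed fails the run):
1. the jam gives way and a vial comes to rest in the pick-up trough (((x of vial_a in the frame of dispenser_trough between -0.006 and 0.006 m and y of vial_a in the frame of dispenser_trough between -0.02 and 0.02 m and z of vial_a in the frame of dispenser_trough between -0.006 and 0.006 m and linear speed of vial_a below 0.03 m/s) or (x of vial_b in the frame of dispenser_trough between -0.006 and 0.006 m and y of vial_b in the frame of dispenser_trough between -0.02 and 0.02 m and z of vial_b in the frame of dispenser_trough between -0.006 and 0.006 m and linear speed of vial_b below 0.03 m/s) or (x of vial_c in the frame of dispenser_trough between -0.006 and 0.006 m and y of vial_c in the frame of dispenser_trough between -0.02 and 0.02 m and z of vial_c in the frame of dispenser_trough between -0.006 and 0.006 m and linear speed of vial_c below 0.03 m/s) or (x of vial_d in the frame of dispenser_trough between -0.006 and 0.006 m and y of vial_d in the frame of dispenser_trough between -0.02 and 0.02 m and z of vial_d in the frame of dispenser_trough between -0.006 and 0.006 m and linear speed of vial_d below 0.03 m/s))), for 0.2 s.
2. a vial lies in the labelling stand, home against the stop plate (((x of vial_a in the frame of stand_seat between -0.004 and 0.004 m and y of vial_a in the frame of stand_seat between -0.003 and 0.003 m and z of vial_a in the frame of stand_seat between -0.004 and 0.004 m and angle between the y axis of vial_a and the y axis of stand, either way round below 0.06 rad and y of vial_a_cap in the frame of stand_seat above 0.05 m and linear speed of vial_a below 0.02 m/s) or (x of vial_b in the frame of stand_seat between -0.004 and 0.004 m and y of vial_b in the frame of stand_seat between -0.003 and 0.003 m and z of vial_b in the frame of stand_seat between -0.004 and 0.004 m and angle between the y axis of vial_b and the y axis of stand, either way round below 0.06 rad and y of vial_b_cap in the frame of stand_seat above 0.05 m and linear speed of vial_b below 0.02 m/s) or (x of vial_c in the frame of stand_seat between -0.004 and 0.004 m and y of vial_c in the frame of stand_seat between -0.003 and 0.003 m and z of vial_c in the frame of stand_seat between -0.004 and 0.004 m and angle between the y axis of vial_c and the y axis of stand, either way round below 0.06 rad and y of vial_c_cap in the frame of stand_seat above 0.05 m and linear speed of vial_c below 0.02 m/s) or (x of vial_d in the frame of stand_seat between -0.004 and 0.004 m and y of vial_d in the frame of stand_seat between -0.003 and 0.003 m and z of vial_d in the frame of stand_seat between -0.004 and 0.004 m and angle between the y axis of vial_d and the y axis of stand, either way round below 0.06 rad and y of vial_d_cap in the frame of stand_seat above 0.05 m and linear speed of vial_d below 0.02 m/s))), for 0.2 s.
At the end, for the whole second after the job is handed in: One vial lies at rest on the stand's V rail, cap to the open end, within 4 mm of the seat across and in height, base within 3 mm of the stop plate, parallel within 0.06 rad; another vial rests in the trough (6 mm across and in height, 20 mm lengthwise) and the other two inside the dispenser (((x of vial_a in the frame of stand_seat between -0.004 and 0.004 m and y of vial_a in the frame of stand_seat between -0.003 and 0.003 m and z of vial_a in the frame of stand_seat between -0.004 and 0.004 m and angle between the y axis of vial_a and the y axis of stand, either way round below 0.06 rad and y of vial_a_cap in the frame of stand_seat above 0.05 m and linear speed of vial_a below 0.02 m/s) or (x of vial_b in the frame of stand_seat between -0.004 and 0.004 m and y of vial_b in the frame of stand_seat between -0.003 and 0.003 m and z of vial_b in the frame of stand_seat between -0.004 and 0.004 m and angle between the y axis of vial_b and the y axis of stand, either way round below 0.06 rad and y of vial_b_cap in the frame of stand_seat above 0.05 m and linear speed of vial_b below 0.02 m/s) or (x of vial_c in the frame of stand_seat between -0.004 and 0.004 m and y of vial_c in the frame of stand_seat between -0.003 and 0.003 m and z of vial_c in the frame of stand_seat between -0.004 and 0.004 m and angle between the y axis of vial_c and the y axis of stand, either way round below 0.06 rad and y of vial_c_cap in the frame of stand_seat above 0.05 m and linear speed of vial_c below 0.02 m/s) or (x of vial_d in the frame of stand_seat between -0.004 and 0.004 m and y of vial_d in the frame of stand_seat between -0.003 and 0.003 m and z of vial_d in the frame of stand_seat between -0.004 and 0.004 m and angle between the y axis of vial_d and the y axis of stand, either way round below 0.06 rad and y of vial_d_cap in the frame of stand_seat above 0.05 m and linear speed of vial_d below 0.02 m/s)) and ((x of vial_a in the frame of dispenser_trough between -0.006 and 0.006 m and y of vial_a in the frame of dispenser_trough between -0.02 and 0.02 m and z of vial_a in the frame of dispenser_trough between -0.006 and 0.006 m and linear speed of vial_a below 0.03 m/s) or (x of vial_b in the frame of dispenser_trough between -0.006 and 0.006 m and y of vial_b in the frame of dispenser_trough between -0.02 and 0.02 m and z of vial_b in the frame of dispenser_trough between -0.006 and 0.006 m and linear speed of vial_b below 0.03 m/s) or (x of vial_c in the frame of dispenser_trough between -0.006 and 0.006 m and y of vial_c in the frame of dispenser_trough between -0.02 and 0.02 m and z of vial_c in the frame of dispenser_trough between -0.006 and 0.006 m and linear speed of vial_c below 0.03 m/s) or (x of vial_d in the frame of dispenser_trough between -0.006 and 0.006 m and y of vial_d in the frame of dispenser_trough between -0.02 and 0.02 m and z of vial_d in the frame of dispenser_trough between -0.006 and 0.006 m and linear speed of vial_d below 0.03 m/s)) and ((x of vial_a in the frame of stand_seat between -0.004 and 0.004 m and y of vial_a in the frame of stand_seat between -0.003 and 0.003 m and z of vial_a in the frame of stand_seat between -0.004 and 0.004 m and angle between the y axis of vial_a and the y axis of stand, either way round below 0.06 rad and y of vial_a_cap in the frame of stand_seat above 0.05 m and linear speed of vial_a below 0.02 m/s) or (x of vial_a in the frame of dispenser_trough between -0.006 and 0.13 m and y of vial_a in the frame of dispenser_trough between -0.02 and 0.02 m and z of vial_a in the frame of dispenser_trough between -0.006 and 0.07 m and linear speed of vial_a below 0.03 m/s)) and ((x of vial_b in the frame of stand_seat between -0.004 and 0.004 m and y of vial_b in the frame of stand_seat between -0.003 and 0.003 m and z of vial_b in the frame of stand_seat between -0.004 and 0.004 m and angle between the y axis of vial_b and the y axis of stand, either way round below 0.06 rad and y of vial_b_cap in the frame of stand_seat above 0.05 m and linear speed of vial_b below 0.02 m/s) or (x of vial_b in the frame of dispenser_trough between -0.006 and 0.13 m and y of vial_b in the frame of dispenser_trough between -0.02 and 0.02 m and z of vial_b in the frame of dispenser_trough between -0.006 and 0.07 m and linear speed of vial_b below 0.03 m/s)) and ((x of vial_c in the frame of stand_seat between -0.004 and 0.004 m and y of vial_c in the frame of stand_seat between -0.003 and 0.003 m and z of vial_c in the frame of stand_seat between -0.004 and 0.004 m and angle between the y axis of vial_c and the y axis of stand, either way round below 0.06 rad and y of vial_c_cap in the frame of stand_seat above 0.05 m and linear speed of vial_c below 0.02 m/s) or (x of vial_c in the frame of dispenser_trough between -0.006 and 0.13 m and y of vial_c in the frame of dispenser_trough between -0.02 and 0.02 m and z of vial_c in the frame of dispenser_trough between -0.006 and 0.07 m and linear speed of vial_c below 0.03 m/s)) and ((x of vial_d in the frame of stand_seat between -0.004 and 0.004 m and y of vial_d in the frame of stand_seat between -0.003 and 0.003 m and z of vial_d in the frame of stand_seat between -0.004 and 0.004 m and angle between the y axis of vial_d and the y axis of stand, either way round below 0.06 rad and y of vial_d_cap in the frame of stand_seat above 0.05 m and linear speed of vial_d below 0.02 m/s) or (x of vial_d in the frame of dispenser_trough between -0.006 and 0.13 m and y of vial_d in the frame of dispenser_trough between -0.02 and 0.02 m and z of vial_d in the frame of dispenser_trough between -0.006 and 0.07 m and linear speed of vial_d below 0.03 m/s))); the robot touches nothing.
It fails at once if a vial is forced against the dispenser with over 60 N (contact force between any of vial_a, vial_b, vial_c, vial_d and dispenser above 60 N).
It fails at once if a vial falls onto the bench (height (world z) of any of vial_a, vial_b, vial_c, vial_d below 0.022 m).
It fails at once if a bystander is moved by more than 40 mm (distance of any of marker_b, marker_a, timer, tape_roll, beaker_100, sticky_pad from where it was at the start of the episode above 0.04 m).
It also fails if it takes over 72 s, if anything falls off the work surface, if the arm or the gripper's body presses on something with over 40 N, if the wrist force passes 120 N, or if a joint passes its speed limit or range.

### The arm

A 6-joint arm with a two-finger parallel gripper is mounted at the origin on a cart in front of the work surface, level with it; the furniture and walls round the work are solid. World frame = base frame: x ahead of the robot, y to its left, z up, the work surface at z = 0. Lengths are in mm, angles in degrees, forces in N, time in s.
With the tool pointing down it reaches from about 375 to 750 mm from the base axis. Payload 9 kg.
Tool frame: the origin (TCP) lies between the finger pads; the fingertips stand 25 mm ahead of it and the grasp point (between the pads) lies 6 mm ahead of it (r.finger_overhang is the z of the fingertips in the tool frame, in mm); z points along the fingers, y is the line along which they close (so a half turn about z gives the same grasp; the last joint's range is limited). The gripper opens to 85 mm and grips with 20 to 120 N. Pads are 22 mm wide; open, the fingers measure 114 mm over their backs; the gripper's body (76 mm by 85 mm) begins 54 mm behind the grasp point. The pads swing forward as they close: fully open they stand 13 mm farther back than shut.
Start: joints at [63.444, 5.964, 5.575, 89.605, 0, 77.527], TCP at [146.002, 581.997, 227.231] pointing down, gripper open.
Joint ranges: [-171.21, 171.21], [-48.23, 106.86], [-62.78, 66.21], [-105.2, 120.99], [-86.42, 89.51], [-180, 180]. Speed limits (degrees/s): [127.2, 127.2, 147.25, 180, 180, 180].

### API

Orientations are given as [roll, pitch, yaw] about the fixed x, y, z axes, in that order (R = Rz(yaw) Ry(pitch) Rx(roll)).
In Python, from bench import r gives the robot as it stands.
- The arm moves only by the tool play_rows, never from a script. Its argument "plan" is a list of rows, each a list of 7 numbers: the opening, from -1 (shut) to 1 (fully open), then the shift along the tool's x, y, z in units of 40 mm (1.0 is 40 mm), then the turn, a rotation vector about the tool's x, y, z in units of 6 degrees (1.0 is 6 degrees). A call has exactly 10 rows; each row is the pose to reach, as a shift and turn from the pose commanded when the call began, along the tool's axes at that moment; what a row does not reach only later rows make up. A row lasts 1/12 s, in which the tool goes at most 41.7 mm and 7.16 degrees, less where a joint would pass 70% of its speed; a pose out of reach is approached as far as the arm can. A call with a gripper value outside its range is refused whole. The fingers move at their own pace and stop on an object; the grip force is fixed at half the most. Time passes only in rows, so rows that repeat a pose let the fingers close, or fill a call up. It gives the time, the measured TCP pose, the force, the opening and the grip force at its end, in the units of the state.
- r.get_obs(): the state, without advancing time (a new reading comes with each control period).
- r.snapshot(name): name is "scene" or "top"; returns a dict with "frame" (400x640x3 uint8, blue, green, red), "range_z" (400x640 float32, mm along the optical axis (not along the pixel's ray), 0 where there is no reading), "fx", "fy", "cx", "cy" (pixels), "cam_to_world" (4x4, takes a point from camera to world coordinates). Camera axes: x right, y up, looking along -z (the intrinsics and any distortion apply to the point x, -y, -z); pixel columns grow to the right and rows downward; lengths in mm; the calibration is good to about 2 mm. A picture is of the moment at which its call begins.
- r.finish_job(): hands the job in; it is judged then, once.
Trained networks look in the newest picture that a camera, given by its name, has taken for a name from the list of things; names that differ only in an ending like _2 or _b are one class to them, and where a whole thing is asked for, a point or a joint stands for the part that bears it (a point fixed in the world has none). Each returns a list of dicts, best first, with "confidence" (0 to 1); they miss things now and then, are a little off and sometimes report something else, mostly with a low value. They report only what shows in the picture. A call takes as long as a camera call. They do not tell look-alikes from the thing itself.
- r.recognise(camera, name): "point" ([x, y, z] in mm, in the coordinates of the camera as it stood for that picture, good to about 4 mm: the middle of the surface that is visible of it).
The state is a dict: "t": time; "q": joint angles; "qd": joint speeds; "joint_torque": joint torques, N m; "tool_pos": TCP position; "eef_rot": TCP orientation; "force": force on the tool from outside, world axes, zero at the start; "ft_torque": the same for the moment, N m; "grip_width": opening from 0.0 (shut) to 1.0 (fully open); "grip_force": force on a finger pad.
Only numpy, scipy, OpenCV 4.12 (cv2) and the standard library are available. Lean on these libraries where they do the work, as an engineer would, in place of code of your own. Each camera call takes 0.05 s, during which the arm holds its last target. There are 200 camera calls.

## Working session

There is one attempt and no reset: what is moved stays moved. The work goes in short steps, Python scripts to look and compute and a tool call to move; the robot and the scene stay as the last step left them, time stands still between calls to the robot, and variables do not carry over. Pictures are saved under pics/ and viewed, at most 10 in all, crops included, and the job is handed in when it is done.

Besides the shell and the picture viewer there is one more tool, called in YAML: its name, and indented under it one key for each argument. play_rows: Moves the arm, as the interface text tells. Its arguments: {"type":"object","properties":{"plan":{"type":"array","items":{"type":"array","items":{"type":"number"}}}},"required":["plan"]}

```bash
mkdir -p pics; cat > h.py <<'E'
import numpy as np, cv2
from bench import r
def w(s,p): return (s["cam_to_world"]@np.r_[p,1])[:3]
def cloud(s):
    z=s["range_z"]; v,u=np.mgrid[:z.shape[0],:z.shape[1]]
    P=np.stack([(u-s["cx"])/s["fx"]*z,-(v-s["cy"])/s["fy"]*z,-z,np.ones_like(z)],-1)@s["cam_to_world"].T
    P[z==0]=np.nan
    return P[...,:3]
def pix(s,p):
    c=np.linalg.inv(s["cam_to_world"])@np.r_[p,1]
    return np.round([s["cx"]+s["fx"]*c[0]/-c[2], s["cy"]+s["fy"]*c[1]/c[2]]).astype(int)
E
python3 - <<'E'
from h import *
for c in("scene","top"):
    s=r.snapshot(c); cv2.imwrite(f"pics/{c}0.png",s["frame"]); print(c,s["fx"],s["cam_to_world"].round(2).tolist(),[k for k in s])
    for n in ["dispenser","dispenser_notch","dispenser_cover","dispenser_trough","stand","stand_seat","vial_a","vial_a_cap","timer","tape_roll","beaker_100","sticky_pad","marker_a"]:
        for d in r.recognise(c,n)[:6]:
            p=w(s,d["point"]); print(c,n,round(d["confidence"],2),p.round(0),pix(s,p))
print(r.get_obs())
E
```

```text
scene 362.74715761368384 [[-0.84, -0.46, 0.3, 864.31], [0.55, -0.69, 0.47, 552.26], [-0.01, 0.56, 0.83, 1056.33], [0.0, 0.0, 0.0, 1.0]] ['frame', 'range_z', 'fx', 'fy', 'cx', 'cy', 'cam_to_world']
scene dispenser 0.9 [ 571. -121.   61.] [287 189]
scene dispenser 0.61 [401.  12.  17.] [350 200]
scene dispenser_notch 0.77 [ 568. -124.   57.] [288 188]
scene dispenser_cover 0.86 [ 567. -125.   59.] [288 188]
scene dispenser_cover 0.35 [ 525. -144.   82.] [295 174]
scene dispenser_trough 0.66 [ 568. -125.   59.] [287 188]
scene dispenser_trough 0.6 [524.   0.  23.] [319 214]
scene stand 0.94 [498. 176.   3.] [356 252]
scene stand 0.71 [ 568. -124.   59.] [288 188]
scene stand_seat 0.48 [ 523. -143.   81.] [296 174]
scene vial_a 0.7 [ 523. -144.   82.] [296 174]
scene vial_a 0.63 [640. 252.  22.] [332 293]
scene vial_a_cap 0.68 [642. 252.  24.] [332 293]
scene vial_a_cap 0.64 [ 541. -122.   66.] [295 184]
scene timer 0.6 [403.  14.  16.] [350 201]
scene tape_roll 0.78 [523.  -2.  25.] [319 213]
scene beaker_100 0.63 [ 498. -362.   22.] [273 144]
scene sticky_pad 0.79 [434. 358.  13.] [409
[... 1404 characters left out ...]
a 0.69 [375. 148.  12.] [268 242]
{'t': 1.4, 'q': array([6.34440214e+01, 5.96487255e+00, 5.57441292e+00, 8.96070696e+01,
       1.60834123e-03, 7.75269156e+01]), 'qd': array([ 0.03418396, -0.05153581,  0.10316484,  0.01161005, -0.06122817,
        0.06639352]), 'joint_torque': array([ 5.40711389e-04, -5.56746912e+01,  5.03769314e+01,  6.36996156e-04,
       -3.06380362e-04, -7.36171870e-06]), 'tool_pos': array([145.9810358 , 581.98320551, 227.22229569]), 'eef_rot': array([ 1.79997240e+02, -1.03673271e-03,  1.65917106e+02]), 'force': array([ 0.14084691, -0.31888009,  0.3045378 ]), 'ft_torque': array([-0.00091001,  0.00551957, -0.0047121 ]), 'grip_force': 0.0, 'grip_width': 0.9966804135214713}
```

```bash
python3 - <<'E'
import cv2
a=cv2.imread("pics/top0.png"); b=cv2.imread("pics/scene0.png")
cv2.imwrite("pics/topc.png",cv2.resize(a[130:270,150:480][:, :],None,fx=2.4,fy=2.4,interpolation=cv2.INTER_CUBIC))
d=cv2.resize(a[140:220,325:435],None,fx=5,fy=5,interpolation=cv2.INTER_CUBIC)
cv2.imwrite("pics/dc.png",d)
cv2.imwrite("pics/scc.png",cv2.resize(b[130:330,230:450],None,fx=3,fy=3,interpolation=cv2.INTER_CUBIC))
E
```

```text
(no output)
```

View pics/topc.png

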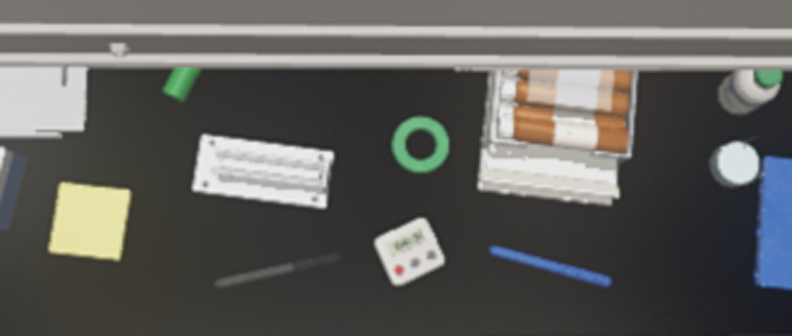

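View pics/dc.png

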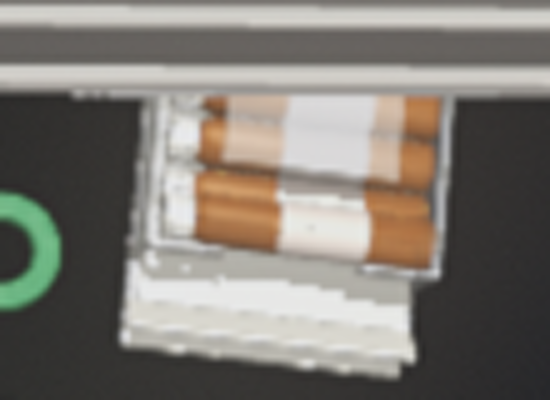

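View pics/scc.png

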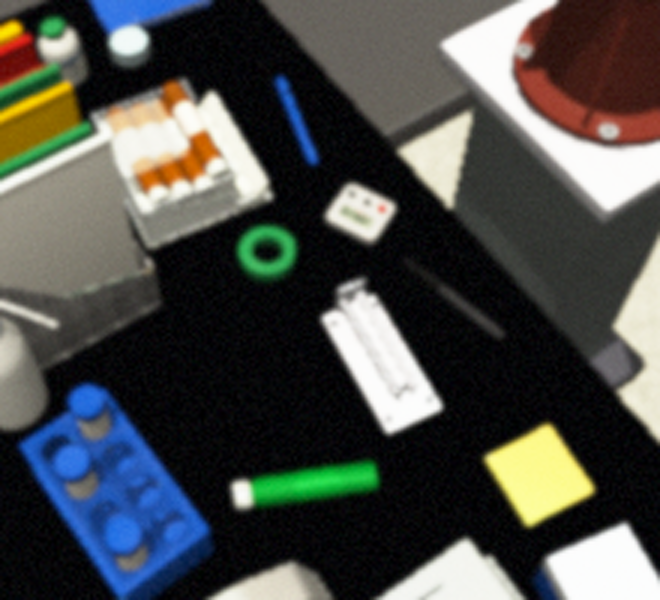

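```bash
python3 - <<'E'
from h import *
np.set_printoptions(linewidth=220,suppress=True)
for c in("top","scene"):
    s=r.snapshot(c); P=cloud(s); f=s["frame"]
    np.savez(f"{c}.npz",P=P,f=f)
    Q=P.reshape(-1,3); F=f.reshape(-1,3).astype(int)
    print(c,"height grid dispenser; rows x, cols y -60..-250")
    for x in range(440,660,6):
        row=[]
        for y in range(-60,-250,-12):
            m=(abs(Q[:,0]-x)<3)&(abs(Q[:,1]-y)<6); row.append(int(np.nanmedian(Q[m,2])) if m.any() else -99)
        print(x,row)
s=r.snapshot("top");P=cloud(s).reshape(-1,3)
print("stand")
for x in range(440,540,6):
    row=[]
    for y in range(260,80,-10):
        m=(abs(P[:,0]-x)<3)&(abs(P[:,1]-y)<5); row.append(int(np.nanmedian(P[m,2])) if m.any() else -99)
    print(x,row)
# shelf/back bar heights
Q=cloud(s)
for v in range(100,170,6): print(v,[tuple(int(k) if k==k else -1 for k in Q[v,u]) for u in (260,320,380)])
E
```

```text
top height grid dispenser; rows x, cols y -60..-250
440 [0, 0, 0, 0, 1, 0, 0, 0, 1, 1, 0, 0, 0, 0, 0, 0]
446 [0, 0, 0, 0, 0, -1, 0, 0, 0, 0, 0, -2, -1, -2, 0, 0]
452 [0, 0, 0, 0, 0, 0, 0, 0, 0, 0, 0, 1, 0, 2, 0, -1]
458 [0, -1, -1, 0, 0, 0, 0, -1, 0, 4, 5, 6, 8, 33, 2, -1]
464 [0, 0, 0, 3, 4, 5, 5, 7, 8, 8, 35, 34, 33, 32, 32, 0]
470 [1, 0, 7, 8, 31, 10, 31, 31, 32, 32, 31, 30, 29, 25, 26, 0]
476 [0, 5, 34, 32, 31, 31, 30, 28, 26, 26, 25, 25, 24, 24, 8, -1]
482 [0, 7, 29, 27, 26, 25, 22, 25, 23, 23, 24, 25, 24, 24, 17, 0]
488 [-1, 0, 24, 24, 24, 23, 24, 24, 24, 26, 26, 25, 27, 28, 12, 0]
494 [-1, 1, 24, 24, 24, 26, 26, 27, 26, 26, 28, 30, 64, 51, 39, 0]
500 [-2, -1, 27, 26, 28, 27, 28, 29, 27, 29, 30, 70, 78, 79, 73, -2]
506 [0, 0, 28, 30, 52, 30, 29, 33, 71, 76, 30, 83, 87, 86, 77, -99]
512 [0, 4, 68, 72, 79, 82, 82, 83, 84, 87, 87, 87, 86, 88, 75, -99]
518 [0, 1, 77, 82, 86, 87, 87, 88, 89, 88, 88, 86, 86, 85, 75, -99]
524 [0, 1, 75, 86, 87, 88, 89, 87, 89, 87, 85, 85, 82, 80, 72, -99]
530 [0, 0, 66, 85, 86, 86, 85, 83, 83, 83, 74, 67, 66, 65, 65, -99]
536 [-1, -1, 56, 80, 81, 81, 
[... 5495 characters left out ...]
-1, 0]
536 [0, 0, 0, -1, 0, 0, 1, 0, 0, 0, 1, -1, 0, 0, -1, -1, 0, -2]
100 [(415, 83, 888), (415, 50, 889), (415, 17, 889)]
106 [(414, 84, 882), (414, 50, 883), (414, 16, 882)]
112 [(412, 84, 877), (412, 50, 878), (413, 15, 877)]
118 [(411, 85, 871), (411, 50, 872), (411, 14, 873)]
124 [(409, 85, 865), (410, 49, 864), (410, 13, 866)]
130 [(408, 86, 858), (408, 49, 858), (408, 12, 859)]
136 [(406, 87, 851), (406, 49, 851), (406, 10, 853)]
142 [(403, 87, 848), (403, 49, 848), (404, 9, 847)]
148 [(403, 88, 833), (404, 48, 831), (404, 7, 833)]
154 [(403, 90, 819), (403, 47, 820), (403, 4, 819)]
160 [(602, 173, 1), (603, 7, 0), (578, -140, 103)]
166 [(585, 173, 2), (587, 7, -1), (563, -140, 102)]
```

```bash
python3 - <<'E'
from h import *
from scipy.optimize import least_squares
np.set_printoptions(linewidth=200,suppress=True,precision=2)
for c in("top","scene"):
    D=np.load(c+".npz");P=D["P"].reshape(-1,3);F=D["f"].reshape(-1,3).astype(int)
    reg=(P[:,0]>495)&(P[:,0]<545)&(P[:,1]<-85)&(P[:,1]>-225)
    m=reg&(P[:,2]>80)&(P[:,2]<92)
    def f(p,Q): # axis x=p0+p1*(y+150), z=p2
        return (np.hypot((Q[:,0]-p[0]-p[1]*(Q[:,1]+150))/np.hypot(1,p[1]),Q[:,2]-p[2])-14)
    m&=P[:,1]<-105 # glass only
    s=least_squares(f,[518,.1,74],args=(P[m],),loss="soft_l1");print(c,"vial_b",m.sum(),s.x,"yaw",-np.degrees(np.arctan(s.x[1])),s.cost)
    yaw=-np.arctan(s.x[1]); 
    R=np.array([[np.cos(yaw),np.sin(yaw)],[-np.sin(yaw),np.cos(yaw)]])
    o=np.array([s.x[0],-150]); L=(P[:,:2]-o)@R.T
    t=(L[:,0]>-56)&(L[:,0]<-22)&(P[:,2]>18)&(P[:,2]<40)&(abs(L[:,1])<110)
    print(" trough y ext",np.percentile(L[t,1],[0.5,1,2,98,99,99.5]))
    b=(abs(L[:,0])<10)&(P[:,2]>76)&(abs(L[:,1])<110); print(" vialb y ext",np.percentile(L[b,1],[0.5,1,99,99.5]))
    h=(P[:,2]>97)&(P[:,2]<106)&(abs(L[:,1])<80)&(L[:,0]<150)&(L[:,0]>0); print(" hood",np.percentile(L[h,0],[.5,1,2,99]),np.percentile(L[h,1],[1,2,98,99]))
    l=(P[:,2]>33)&(P[:,2]<40)&(L[:,0]<-30)&(L[:,0]>-70)&(abs(L[:,1])<70); print(" lip x",np.percentile(L[l,0],[2,10,50,90]), P[l,2].max())
    # cheeks
    k=(P[:,2]>62)&(L[:,0]<-12)&(L[:,0]>-30)&(abs(L[:,1])<85); print(" cheek x",np.percentile(L[k,0],[2,10,50,90]) if k.any() else 0, np.sort(L[k,1])[::max(1,k.sum()//12)])
    # stand
    bright=F.min(1)>110
    m=(P[:,0]>430)&(P[:,0]<550)&(P[:,1]>70)&(P[:,1]<270)&(P[:,2]>3)&(P[:,2]<70)
    q=m&(P[:,2]<9)
    print(" stand foot",cv2.minAreaRect(P[q][:,:2].astype(np.float32)),cv2.minAreaRect(P[m][:,:2].astype(np.float32)))
    ra=m&(P[:,2]>24)&(P[:,2]<42); print(" rail",cv2.minAreaRect(P[ra][:,:2].astype(np.float32)),cv2.fitLine(P[ra][:,:2].astype(np.float32),cv2.DIST_HUBER,0,.01,.01).ravel())
    st=m&(P[:,2]>44); print(" stop",st.sum(),P[st].mean(0),P[st].min(0),P[st].max(0))
E
```

```text
top vial_b 444 [518.94   0.12  74.43] yaw -6.987730415902689 349.45021957063403
 trough y ext [-79.9  -78.76 -77.27  67.87  70.14  71.33]
 vialb y ext [-79.72 -78.02  69.75  71.23]
 hood [26.16 26.33 26.65 67.4 ] [-48.29 -47.63  38.8   39.47]
 lip x [-55.02 -54.44 -51.7  -47.72] 39.42012255250643
 cheek x [-18.37 -17.99 -15.61 -12.64] [-78.16 -68.74 -60.24 -51.17 -42.72 -27.5  -10.11  13.17  31.32  40.72  49.79  60.    70.05]
 stand foot ((489.5038757324219, 170.5477294921875), (199.06178283691406, 117.94613647460938), 89.77198791503906) ((489.5038757324219, 170.5477294921875), (199.06178283691406, 117.94613647460938), 89.77198791503906)
 rail ((487.2566223144531, 160.81918334960938), (125.3287124633789, 29.36729621887207), 81.55067443847656) [  0.14   0.99 487.8  162.15]
 stop 19 [478.12 100.94  53.82] [464.52  99.12  46.84] [493.78 104.33  56.9 ]
scene vial_b 197 [521.24   0.12  73.61] yaw -6.892349730339168 153.78158967200937
 trough y ext [-79.15 -77.61 -76.05  71.41  72.75  73.16]
 vialb y ext [-72.68 -70.62  67.26  72.83]
 hood [ 26.22  26.64  27.7  100.28] [-47.62 -46.79  39.87  40.57]
 lip x [-54.46 -53.69 -50.84 -47.92] 39.9440909126655
 cheek x [-17.87 -16.46 -14.3  -12.75] [-75.02 -66.38 -59.81 -49.6  -38.82 -30.25  26.22  41.04  46.35  50.73  58.05  64.19  71.77  74.76]
 stand foot ((495.3866882324219, 174.26141357421875), (101.86985778808594, 164.67279052734375), 1.0235527753829956) ((495.3866882324219, 174.26141357421875), (101.86985778808594, 164.67279052734375), 1.0235527753829956)
 rail ((489.3835144042969, 163.00894165039062), (125.67234802246094, 31.562707901000977), 83.18073272705078) [  0.14   0.99 489.29 162.85]
 stop 21 [481.84 102.76  50.47] [466.    99.45  44.97] [496.55 107.04  55.79]
```

```bash
cat >> h.py <<'E'
from scipy.spatial.transform import Rotation as Ro
Y=np.radians(-7.0)
DX=np.array([np.cos(Y),np.sin(Y),0]);DY=np.array([-np.sin(Y),np.cos(Y),0]);Z=np.array([0,0,1.])
OD=np.array([486.4,-149.9,0])     # dispenser origin
YS=np.radians(-7.9); SX=np.array([np.cos(YS),np.sin(YS),0]);SY=np.array([-np.sin(YS),np.cos(YS),0]);SS=np.array([489.8,171.8,45])
def D(x,y,z): return OD+x*DX+y*DY+z*Z
def S(x,y,z): return SS+x*SX+y*SY+z*Z
def Rt(t,ax=DX,ay=DY):
    t=np.radians(t); zt=np.sin(t)*ax-np.cos(t)*Z; return np.stack([np.cross(ay,zt),ay,zt],1)
def tcp_corner(x,z,t,y=0):
    R=Rt(t); return D(x,y,z)-25*R[:,2]+11*R[:,0],R
def units(p,R,p0=None,R0=None):
    o=r.get_obs()
    if p0 is None: p0=o["tool_pos"]; R0=Ro.from_euler("xyz",o["eef_rot"],degrees=True).as_matrix()
    d=R0.T@(np.asarray(p)-p0)/40; rv=Ro.from_matrix(R0.T@R).as_rotvec(degrees=True)/6
    return [round(float(v),2) for v in np.r_[d,rv]]
def disp():
    o=r.get_obs(); R=Ro.from_euler("xyz",o["eef_rot"],degrees=True).as_matrix()
    c=o["tool_pos"]+25*R[:,2]-11*R[:,0]-OD
    print("t",round(o["t"],2),"corner disp",np.round([c@DX,c@DY,c[2]],1),"F",np.round(o["force"],1),"rot",np.round(o["eef_rot"],1),"q",np.round(o["q"]),"w",round(o["grip_width"],2))
E
python3 - <<'E'
from h import *
R=Rt(20)
print(units([420,270,250],R)); 
p,R2=tcp_corner(-5,95,40)
print(p,units(p,R2,np.array([420,270,250.]),R))
E
```

```text
[-8.54, -5.9, -0.57, -0.21, -3.33, -1.17]
[ 457.12368093 -146.30532002  107.08044737] [-0.84, -10.22, 4.11, -0.0, -3.33, 0.0]
```

play_rows:
  plan:
    - [-1, -0.9, -0.6, -0.06, 0, -0.35, -0.12]
    - [-1, -1.8, -1.2, -0.12, -0.05, -0.7, -0.24]
    - [-1, -2.7, -1.8, -0.18, -0.07, -1.05, -0.36]
    - [-1, -3.6, -2.4, -0.24, -0.09, -1.4, -0.48]
    - [-1, -4.5, -3.0, -0.3, -0.11, -1.75, -0.6]
    - [-1, -5.4, -3.7, -0.36, -0.13, -2.1, -0.72]
    - [-1, -6.3, -4.3, -0.42, -0.15, -2.5, -0.84]
    - [-1, -7.2, -4.9, -0.48, -0.17, -2.8, -0.96]
    - [-1, -8.0, -5.5, -0.54, -0.2, -3.1, -1.1]
    - [-1, -8.54, -5.9, -0.57, -0.21, -3.33, -1.17]

```text
t: 2.38
tool_pos: [420.8, 268.4, 250.5]
eef_rot: [180.0, 20.2, 173.1]
force: [0.5, 0.3, 0.5]
grip_width: -0.003
grip_force: 0.0
```

```bash
python3 - <<'E'
from h import *
disp(); p,R2=tcp_corner(-5,110,40); print(r.get_obs()["tool_pos"],units(p,R2))
E
```

```text
t 2.38 corner disp [-97.2 407.3 230.8] F [0.5 0.3 0.5] rot [180.   20.2 173.1] q [ 24. -33. -28.  77. -10.  29.] w -0.0
[420.76962802 268.43307373 250.45082652] [-0.91, -10.18, 3.75, 0.01, -3.31, 0.01]
```

play_rows:
  plan:
    - [-1, -0.1, -1.0, 0.1, 0, -0.3, 0]
    - [-1, -0.2, -2.0, 0.3, 0, -0.7, 0]
    - [-1, -0.3, -3.0, 0.6, 0, -1.0, 0]
    - [-1, -0.4, -4.0, 1.0, 0, -1.4, 0]
    - [-1, -0.5, -5.0, 1.5, 0, -1.7, 0]
    - [-1, -0.6, -6.0, 2.0, 0, -2.1, 0]
    - [-1, -0.7, -7.0, 2.5, 0, -2.5, 0]
    - [-1, -0.8, -8.0, 3.0, 0, -2.8, 0]
    - [-1, -0.85, -9.0, 3.4, 0, -3.1, 0]
    - [-1, -0.9, -10.0, 3.7, 0, -3.3, 0]

```text
t: 3.22
tool_pos: [594.0, 5.2, 171.4]
eef_rot: [-179.8, 38.0, 173.1]
force: [0.5, 0.6, -1.1]
grip_width: -0.002
grip_force: 0.0
```

```bash
python3 - <<'E'
from h import *
disp()
for x,z in ((2,75),(14,66),(21,65)): print(x,z,units(*tcp_corner(x,z,40)))
s=r.snapshot("top");cv2.imwrite("pics/t2.png",cv2.resize(s["frame"][130:260,310:450],None,fx=5,fy=4.6,interpolation=cv2.INTER_CUBIC))
E
```

```text
t 3.22 corner disp [112.  167.  158.4] F [ 0.5  0.6 -1.1] rot [-179.8   38.   173.1] q [-14. -48. -53.  48.   4.  -6.] w -0.0
2 75 [3.48, -4.17, -0.03, -0.03, -0.33, 0.01]
14 66 [3.38, -4.17, 0.34, -0.03, -0.33, 0.01]
21 65 [3.25, -4.17, 0.46, -0.03, -0.33, 0.01]
```

View pics/t2.png

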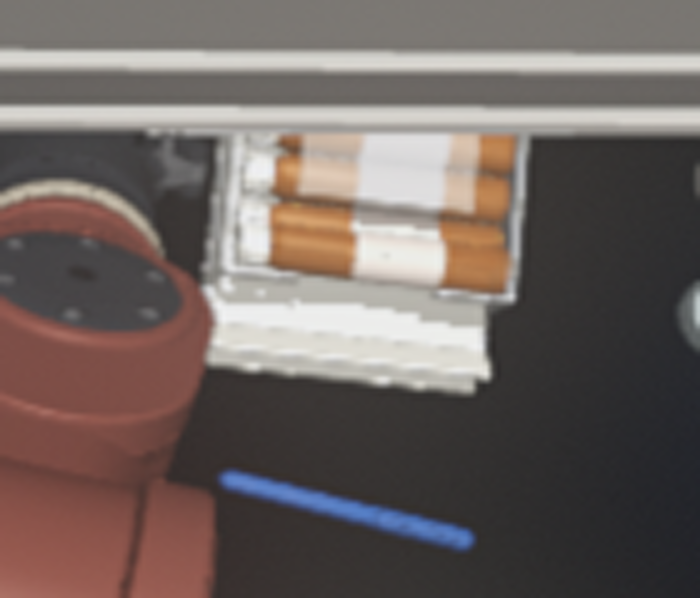

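```bash
python3 - <<'E'
from h import *
print(r.get_obs()["q"].round(2)); p,R=tcp_corner(0,120,10); print(p,units(p,R))
E
```

```text
[-14.95 -48.09 -52.98  47.46   4.48  -6.18]
[ 471.33901564 -148.05074365  142.71006387] [2.41, -4.07, -1.07, -0.06, 4.65, -0.03]
```

play_rows:
  plan:
    - [-1, 0.1, -0.2, -0.7, 0, 0.9, 0]
    - [-1, 0.3, -0.7, -1.0, 0, 1.8, 0]
    - [-1, 0.7, -1.3, -1.2, 0, 2.7, 0]
    - [-1, 1.1, -2.0, -1.2, 0, 3.5, 0]
    - [-1, 1.6, -2.7, -1.15, -0.05, 4.2, -0.03]
    - [-1, 2.0, -3.4, -1.1, -0.06, 4.65, -0.03]
    - [-1, 2.41, -4.07, -1.07, -0.06, 4.65, -0.03]
    - [-1, 2.41, -4.07, -1.07, -0.06, 4.65, -0.03]
    - [-1, 2.41, -4.07, -1.07, -0.06, 4.65, -0.03]
    - [-1, 2.41, -4.07, -1.07, -0.06, 4.65, -0.03]

```text
t: 4.1
tool_pos: [471.5, -142.7, 147.1]
eef_rot: [179.9, 10.0, 173.1]
force: [0.6, -0.6, 0.0]
grip_width: -0.001
grip_force: 0.0
```

```bash
python3 - <<'E'
from h import *
disp();print(r.get_obs()["q"].round(2),r.get_obs()["tool_pos"])
for t,x,z in ((25,0,90),(25,12,68),(30,0,90)): print(t,x,z,units(*tcp_corner(x,z,t)))
E
```

```text
t 4.1 corner disp [ -0.5   5.4 124.4] F [ 0.6 -0.6  0. ] rot [179.9  10.  173.1] q [-35. -27. -33.  75.   5. -28.] w -0.0
[-35.22 -26.96 -32.71  75.46   4.82 -27.98] [ 471.52914565 -142.66119929  147.11168278]
25 0 90 [0.29, -0.14, 0.94, 0.02, -2.5, 0.02]
25 12 68 [0.09, -0.14, 1.53, 0.02, -2.5, 0.02]
30 0 90 [0.34, -0.14, 0.98, 0.02, -3.33, 0.02]
```

```bash
cat > fk.py <<'E'
import numpy as np
from scipy.spatial.transform import Rotation as Ro
from scipy.optimize import least_squares
E=lambda a,t: Ro.from_euler(a,t,degrees=True).as_matrix()
data=[([63.444,5.964,5.575,89.605,0,77.527],[146.002,581.997,227.231],[180,0,165.917])]
def fk(q,P):
    s=P
    R=E("z",q[0]); p=R@[s[0],s[1],s[2]]
    R=R@E("y",q[1]); p=p+R@[0,0,s[3]]
    R=R@E("y",-q[2]); p=p+R@[s[4],0,s[5]]
    R=R@E("y",q[3]); p=p+R@[s[6],0,0]
    R=R@E("z",q[4]); p=p+R@[s[7],0,0]
    R=R@E("x",s[8]*q[5]); 
    return p,R
E
python3 - <<'E'
from fk import *
data=[([63.444,5.964,5.575,89.605,0,77.527],[146.002,581.997,227.231],[180,0,165.917]),([24,-33,-28,77,-10,29],[420.77,268.43,250.45],[180,20.2,173.1]),([-14.95,-48.09,-52.98,47.46,4.48,-6.18],[594,5.2,171.4],[-179.8,38,173.1]),([-35.22,-26.96,-32.71,75.46,4.82,-27.98],[471.5,-142.66,147.1],[179.9,10,173.1])]
for sgn in(1,-1):
  for q,p,e in data:
    # tool direction predicted
    R=E("z",q[0])@E("y",q[1]-q[2]+q[3]); T=E("xyz",e)
    print(sgn,"toolz in wrist frame",(R.T@T[:,2]).round(3), "exp for Rz(q5)",np.round([np.cos(np.radians(q[4])),np.sin(np.radians(q[4]))],3))
  break
def res(s):
    o=[]
    for q,p,e in data: o+=list(fk(q,np.r_[s,1])[0]-p)
    return np.r_[o, 0.01*(np.array(s)-[0,0,300,400,400,0,0,300])]
f=least_squares(res,[0,100,300,400,400,0,50,250]);print(f.x.round(1),f.fun.round(1))
E
```

```text
1 toolz in wrist frame [ 1.  0. -0.] exp for Rz(q5) [1. 0.]
1 toolz in wrist frame [ 0.984 -0.177 -0.008] exp for Rz(q5) [ 0.985 -0.174]
1 toolz in wrist frame [0.997 0.083 0.002] exp for Rz(q5) [0.997 0.078]
1 toolz in wrist frame [ 0.996  0.084 -0.   ] exp for Rz(q5) [0.996 0.084]
[ 21.8 130.3 279.6 340.7 527.6  62.2 124.9 324.7] [-0.9 -0.2  0.3  0.3 -0.1 -0.   0.  -2.7 -2.4  0.9  2.   2.1  0.2  1.3
 -0.2 -0.6  1.3  0.6  1.2  0.2]
```

```bash
cat >> fk.py <<'E'
PAR=[21.8,130.3,279.6,340.7,527.6,62.2,124.9,324.7,1]
LO=np.array([-171.21,-48.23,-62.78,-105.2,-86.42,-180]);HI=np.array([171.21,106.86,66.21,120.99,89.51,180])
def ik(p,R,q0=(-35,-27,-33,75,5,-28)):
    # tool z axis & position only (last joint follows)
    def f(q):
        a,b=fk(np.r_[q,0],PAR); return np.r_[(a-p)/10, (b[:,0]-R[:,2])*30]
    s=least_squares(f,q0[:5],bounds=(LO[:5],HI[:5])); return s.x.round(1),round(float(np.abs(s.fun).max()),3)
E
python3 - <<'E'
from fk import *
from h import *
for t in (0,10,15,20,25,30,40):
    for x,z in ((14,66),(23,65),(50,76)):
        print(t,x,z,*ik(*tcp_corner(x,z,t)))
E
```

```text
0 14 66 [-31.8  -8.9 -23.8  75.1   0. ] 0.0
0 23 65 [-31.4  -7.3 -22.4  74.8   0. ] 0.0
0 50 76 [-30.2  -2.8 -17.1  75.8   0. ] 0.0
10 14 66 [-35.1 -23.4 -36.7  67.9   4.7] 0.0
10 23 65 [-34.6 -21.7 -35.5  67.3   4.6] 0.0
10 50 76 [-33.1 -16.8 -30.5  67.4   4.4] 0.0
15 14 66 [-37.1 -31.1 -43.1  65.    7.5] 0.0
15 23 65 [-36.5 -29.2 -41.9  64.2   7.3] 0.0
15 50 76 [-34.8 -24.  -37.1  63.6   6.9] 0.0
20 14 66 [-39.3 -39.2 -49.5  62.6  10.5] 0.0
20 23 65 [-38.6 -37.2 -48.4  61.5  10.3] 0.0
20 50 76 [-36.6 -31.5 -43.6  60.3   9.7] 0.0
25 14 66 [-41.8 -48.  -56.1  60.9  14. ] 0.0
25 23 65 [-40.9 -45.7 -55.   59.6  13.7] 0.0
25 50 76 [-38.7 -39.3 -50.2  57.5  12.8] 0.0
30 14 66 [-43.6 -48.2 -57.2  59.3  17. ] 1.119
30 23 65 [-42.9 -48.2 -57.6  57.9  16.8] 0.826
30 50 76 [-40.9 -47.8 -56.9  55.2  16.2] 0.0
40 14 66 [-49.4 -48.2 -59.9  56.1  26. ] 3.13
40 23 65 [-48.2 -48.2 -60.2  54.3  25.2] 2.753
40 50 76 [-44.9 -48.2 -59.8  50.9  23.3] 1.961
```

```bash
python3 - <<'E'
from h import *
disp()
for t,x,z in ((22,2,85),(22,11,66),(22,18,63.5)): print(t,x,z,units(*tcp_corner(x,z,t)))
E
```

```text
t 4.1 corner disp [ -0.5   5.4 124.4] F [ 0.6 -0.6  0. ] rot [179.9  10.  173.1] q [-35. -27. -33.  75.   5. -28.] w -0.0
22 2 85 [0.23, -0.14, 1.05, 0.02, -2.0, 0.02]
22 11 66 [0.1, -0.14, 1.56, 0.02, -2.0, 0.02]
22 18 63.5 [-0.07, -0.14, 1.65, 0.02, -2.0, 0.02]
```

play_rows:
  plan:
    - [-1, 0.12, -0.05, 0.4, 0, -0.8, 0]
    - [-1, 0.23, -0.1, 0.8, 0, -1.6, 0]
    - [-1, 0.23, -0.14, 1.05, 0, -2.0, 0]
    - [-1, 0.2, -0.14, 1.2, 0, -2.0, 0]
    - [-1, 0.15, -0.14, 1.4, 0, -2.0, 0]
    - [-1, 0.1, -0.14, 1.52, 0, -2.0, 0]
    - [-1, 0.1, -0.14, 1.56, 0, -2.0, 0]
    - [-1, 0.1, -0.14, 1.56, 0, -2.0, 0]
    - [-1, 0.1, -0.14, 1.56, 0, -2.0, 0]
    - [-1, 0.1, -0.14, 1.56, 0, -2.0, 0]

```text
t: 4.93
tool_pos: [477.9, -149.1, 85.2]
eef_rot: [179.9, 22.0, 173.2]
force: [-0.1, 0.1, 0.5]
grip_width: -0.001
grip_force: 0.0
```

```bash
python3 - <<'E'
from h import *
disp()
for t,x,z in ((22,20,63.5),(22,23,63.5),(24,28,69),(26,34,73)): print(t,x,z,units(*tcp_corner(x,z,t)))
E
```

```text
t 4.93 corner disp [11.  -0.2 66.1] F [-0.1  0.1  0.5] rot [179.9  22.  173.2] q [-40. -43. -52.  62.  12. -31.] w -0.0
22 20 63.5 [-0.18, 0.01, 0.14, 0.02, -0.0, 0.02]
22 23 63.5 [-0.25, 0.01, 0.17, 0.02, -0.0, 0.02]
24 28 69 [-0.4, 0.0, 0.1, 0.03, -0.34, 0.02]
26 34 73 [-0.56, 0.0, 0.08, 0.03, -0.67, 0.02]
```

play_rows:
  plan:
    - [-1, -0.06, 0, 0.05, 0, 0, 0]
    - [-1, -0.12, 0, 0.1, 0, 0, 0]
    - [-1, -0.18, 0, 0.14, 0, 0, 0]
    - [-1, -0.21, 0, 0.16, 0, 0, 0]
    - [-1, -0.25, 0, 0.17, 0, 0, 0]
    - [-1, -0.27, 0, 0.16, 0, -0.04, 0]
    - [-1, -0.29, 0, 0.15, 0, -0.08, 0]
    - [-1, -0.31, 0, 0.14, 0, -0.12, 0]
    - [-1, -0.33, 0, 0.13, 0, -0.17, 0]
    - [-1, -0.33, 0, 0.13, 0, -0.17, 0]

```text
t: 5.77
tool_pos: [491.6, -150.8, 84.9]
eef_rot: [179.9, 23.0, 173.1]
force: [-0.5, -0.1, 0.3]
grip_width: 0.004
grip_force: 0.0
```

```bash
cat >> h.py <<'E'
def heights():
    s=r.snapshot("top"); P=cloud(s).reshape(-1,3); L=P-OD; x=L@DX; y=L@DY
    for yy in (-55,-38,38,55):
        print(yy,[(X,int(np.nanmedian(P[m,2]))) for X in range(-24,100,5) if (m:=(abs(x-X)<3)&(abs(y-yy)<8)).any()])
    return s
E
python3 - <<'E'
from h import *
disp(); heights()
for t,x,z in ((24,28,69),(26,34,73)): print(t,x,z,units(*tcp_corner(x,z,t)))
E
```

```text
t 5.77 corner disp [25.2 -0.2 66.2] F [-0.5 -0.1  0.3] rot [179.9  23.  173.1] q [-39. -41. -51.  60.  12. -30.] w 0.0
-55 [(-24, 177), (-19, 173), (-14, 161), (11, 77), (16, 79), (21, 80), (26, 86), (31, 87), (36, 88), (41, 84), (46, 81), (51, 66), (56, 64), (61, 62), (66, 64), (71, 72), (76, 73), (81, 72), (86, 71), (91, 72), (96, 77)]
-38 [(-19, 165), (-14, 161), (16, 78), (21, 80), (26, 85), (31, 87), (36, 87), (41, 84), (46, 80), (51, 66), (56, 64), (61, 82), (66, 86), (71, 101), (76, 102), (81, 103), (86, 102), (91, 102), (96, 102)]
38 [(-24, 37), (-19, 157), (-14, 154), (-9, 87), (-4, 23), (1, 25), (6, 27), (11, 28), (16, 66), (21, 80), (26, 85), (31, 88), (36, 87), (41, 84), (46, 68), (51, 66), (56, 64), (61, 63), (66, 71), (71, 101), (76, 102), (81, 99), (86, 100), (91, 100), (96, 73)]
55 [(-24, 38), (-19, 36), (-14, 31), (-9, 25), (-4, 24), (1, 24), (6, 27), (11, 28), (16, 66), (21, 77), (26, 85), (31, 86), (36, 84), (41, 82), (46, 64), (51, 64), (56, 61), (61, 60), (66, 62), (71, 69), (76, 71), (81, 68), (86, 67), (91, 67), (96, 71)]
24 28 69 [-0.08, 0.01, -0.03, 0.02, -0.16, 0.02]
26 34 73 [-0.24, 0.01, -0.06, 0.02, -0.5, 0.02]
```

play_rows:
  plan:
    - [-1, -0.02, 0, -0.01, 0, -0.04, 0]
    - [-1, -0.04, 0, -0.02, 0, -0.08, 0]
    - [-1, -0.06, 0, -0.03, 0, -0.12, 0]
    - [-1, -0.08, 0, -0.04, 0, -0.16, 0]
    - [-1, -0.1, 0, -0.05, 0, -0.2, 0]
    - [-1, -0.12, 0, -0.06, 0, -0.25, 0]
    - [-1, -0.14, 0, -0.065, 0, -0.3, 0]
    - [-1, -0.16, 0, -0.07, 0, -0.34, 0]
    - [-1, -0.18, 0, -0.075, 0, -0.38, 0]
    - [-1, -0.2, 0, -0.08, 0, -0.42, 0]

```text
t: 6.65
tool_pos: [497.7, -151.5, 90.8]
eef_rot: [179.9, 25.5, 173.1]
force: [0.4, 0.6, 0.1]
grip_width: 0.002
grip_force: 0.0
```

```bash
python3 - <<'E'
from h import *
disp(); heights()
for t,x,z in ((27,38,75),(28,44,76),(30,52,76)): print(t,x,z,units(*tcp_corner(x,z,t)))
E
```

```text
t 6.65 corner disp [32.1 -0.1 73. ] F [0.4 0.6 0.1] rot [179.9  25.5 173.1] q [-40. -44. -53.  59.  14. -30.] w 0.0
-55 [(-24, 181), (-19, 181), (-14, 169), (-9, 166), (16, 79), (21, 81), (26, 86), (31, 88), (36, 87), (41, 84), (46, 80), (51, 65), (56, 63), (61, 62), (66, 67), (71, 71), (76, 73), (81, 73), (86, 70), (91, 74), (96, 78)]
-38 [(-19, 177), (-14, 170), (-9, 162), (-4, 150), (16, 79), (21, 81), (26, 85), (31, 87), (36, 87), (41, 85), (46, 78), (51, 65), (56, 64), (61, 101), (66, 85), (71, 102), (76, 103), (81, 102), (86, 102), (91, 103), (96, 102)]
38 [(-24, 34), (-19, 156), (-14, 162), (-9, 157), (-4, 24), (1, 25), (6, 28), (11, 28), (16, 69), (21, 80), (26, 87), (31, 88), (36, 87), (41, 84), (46, 75), (51, 65), (56, 63), (61, 65), (66, 72), (71, 100), (76, 101), (81, 99), (86, 100), (91, 99), (96, 76)]
55 [(-24, 40), (-19, 38), (-14, 32), (-9, 25), (-4, 23), (1, 25), (6, 26), (11, 28), (16, 66), (21, 77), (26, 85), (31, 86), (36, 85), (41, 81), (46, 66), (51, 63), (56, 62), (61, 60), (66, 60), (71, 69), (76, 71), (81, 70), (86, 66), (91, 68), (96, 72)]
27 38 75 [-0.14, 0.0, 0.03, 0.03, -0.24, 0.02]
28 44 76 [-0.27, 0.0, 0.07, 0.03, -0.41, 0.02]
30 52 76 [-0.43, 0.0, 0.17, 0.03, -0.74, 0.02]
```

```bash
python3 - <<'E'
from h import *
s=r.snapshot("scene"); a=cv2.resize(s["frame"][140:240,230:350],None,fx=6,fy=6,interpolation=cv2.INTER_CUBIC)
cv2.imwrite("pics/s3.png",a)
P=cloud(s).reshape(-1,3);L=P-OD;x=L@DX;y=L@DY
for yy in (-50,-30,-15,0,15,30): print(yy,[(X,int(np.nanmedian(P[m,2]))) for X in range(-30,64,4) if (m:=(abs(x-X)<2.5)&(abs(y-yy)<6)).any()])
E
```

```text
-50 [(-30, 92), (-26, 180), (-22, 175), (-18, 180), (-14, 175), (-10, 166), (-2, 23), (2, 21), (6, 22), (18, 81), (22, 78), (26, 85), (30, 87), (34, 87), (38, 86), (42, 85), (46, 78), (50, 72), (54, 68)]
-30 [(-30, 0), (-26, 191), (-22, 189), (-18, 37), (-14, 34), (-10, 157), (-6, 145), (-2, 145), (2, 138), (6, 23), (22, 79), (26, 86), (30, 86), (34, 88), (38, 87), (42, 86), (46, 78), (50, 67), (62, 101)]
-15 [(-30, 257), (-26, 250), (-22, 197), (-18, 195), (-14, 112), (-10, 174), (-6, 149), (-2, 138), (2, 125), (6, 25), (10, 110), (22, 82), (26, 84), (30, 84), (34, 88), (38, 88), (42, 85), (46, 78), (50, 69), (54, 69), (62, 101)]
0 [(-30, 260), (-26, 254), (-22, 243), (-18, 211), (-14, 175), (-10, 33), (-6, 138), (-2, 142), (2, 137), (6, 126), (10, 120), (14, 109), (18, 103), (22, 82), (26, 83), (30, 88), (34, 88), (38, 85), (42, 84), (46, 77), (50, 73), (54, 68), (62, 102)]
15 [(-30, 250), (-26, 244), (-22, 198), (-18, 193), (-14, 184), (-10, 154), (-6, 145), (-2, 132), (2, 119), (6, 116), (10, 109), (14, 103), (22, 79), (26, 82), (30, 89), (34, 86), (38, 87), (42, 85), (46, 78), (50, 65), (62, 99)]
30 [(-30, 224), (-26, 205), (-22, 187), (-18, 172), (-14, 33), (-10, 27), (-6, 91), (-2, 145), (2, 83), (22, 80), (26, 85), (30, 85), (34, 87), (38, 88), (42, 85), (46, 79), (50, 66), (54, 65), (58, 62), (62, 62)]
```

View pics/s3.png

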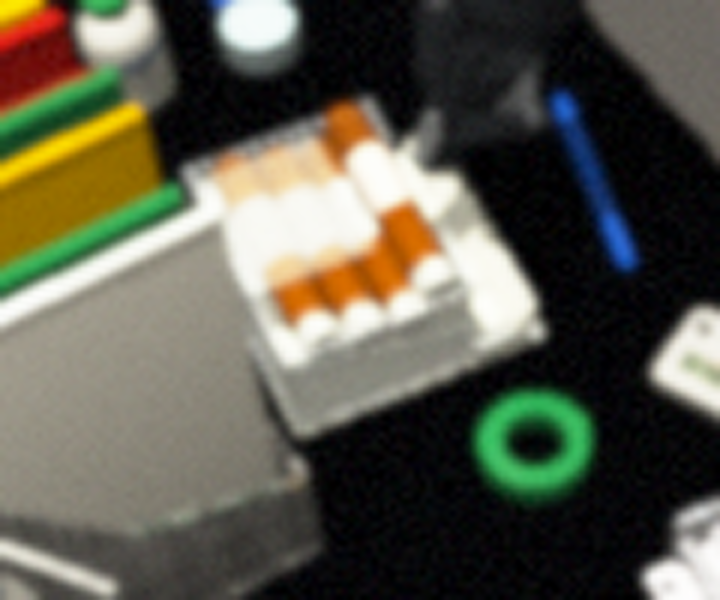

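```bash
python3 - <<'E'
from h import *
print(r.finger_overhang, [k for k in dir(r) if not k.startswith("_")]); disp()
s=r.snapshot("scene");P=cloud(s).reshape(-1,3)
o=r.get_obs();R=Ro.from_euler("xyz",o["eef_rot"],degrees=True).as_matrix()
T=(P-o["tool_pos"])@R   # tool frame
m=(abs(T[:,1])<45)&(abs(T[:,0])<45)&(T[:,2]>-60)&(T[:,2]<60)
for y0 in range(-40,41,10):
  print(y0,[(z0,*(T[k,0].min().round(),T[k,0].max().round())) for z0 in range(-50,60,8) if (k:=m&(abs(T[:,1]-y0)<5)&(abs(T[:,2]-z0)<4)).sum()>1])
E
```

```text
25.0 ['MotionError', 'finger_overhang', 'finish_job', 'get_obs', 'recognise', 'snapshot']
t 6.75 corner disp [32.1 -0.1 73. ] F [-0.2 -0.1 -1.1] rot [179.9  25.5 173.1] q [-40. -44. -53.  59.  14. -30.] w -0.0
-40 [(14, np.float64(-25.0), np.float64(2.0)), (22, np.float64(-28.0), np.float64(3.0)), (30, np.float64(-30.0), np.float64(-27.0)), (38, np.float64(-26.0), np.float64(-20.0)), (46, np.float64(-20.0), np.float64(44.0)), (54, np.float64(33.0), np.float64(43.0))]
-30 [(-50, np.float64(-12.0), np.float64(-11.0)), (14, np.float64(-27.0), np.float64(-9.0)), (22, np.float64(-29.0), np.float64(-23.0)), (38, np.float64(-26.0), np.float64(-22.0)), (46, np.float64(42.0), np.float64(44.0)), (54, np.float64(34.0), np.float64(44.0))]
-20 [(-50, np.float64(-14.0), np.float64(-12.0)), (6, np.float64(-15.0), np.float64(-12.0)), (14, np.float64(-26.0), np.float64(-6.0)), (22, np.float64(-28.0), np.float64(-24.0)), (38, np.float64(-25.0), np.float64(-22.0)), (54, np.float64(32.0), np.float64(45.0))]
-10 [(-50, np.float64(-13.0), np.float64(-10.0)), (-42, np.float64(-14.0), np.float64(-11.0)), (-
[... 1703 characters left out ...]
38, np.float64(-27.0), np.float64(-22.0)), (46, np.float64(-43.0), np.float64(43.0)), (54, np.float64(-34.0), np.float64(44.0))]
30 [(-50, np.float64(-11.0), np.float64(2.0)), (14, np.float64(-23.0), np.float64(-4.0)), (22, np.float64(-28.0), np.float64(-23.0)), (30, np.float64(-27.0), np.float64(-25.0)), (38, np.float64(-30.0), np.float64(-21.0)), (46, np.float64(-42.0), np.float64(44.0)), (54, np.float64(-34.0), np.float64(44.0))]
40 [(14, np.float64(-25.0), np.float64(-1.0)), (22, np.float64(-30.0), np.float64(-24.0)), (30, np.float64(-26.0), np.float64(-26.0)), (38, np.float64(-30.0), np.float64(44.0)), (46, np.float64(-45.0), np.float64(45.0)), (54, np.float64(-28.0), np.float64(44.0))]
```

```bash
python3 - <<'E'
from h import *
for t,x,z in ((25,20,95),(22,-8,125)): print(t,x,z,units(*tcp_corner(x,z,t)))
E
```

```text
25 20 95 [0.03, 0.01, -0.63, 0.02, 0.09, 0.02]
22 -8 125 [0.3, 0.01, -1.62, 0.02, 0.59, 0.02]
```

play_rows:
  plan:
    - [-1, 0.05, 0, -0.1, 0, 0, 0]
    - [-1, 0.1, 0, -0.3, 0, 0, 0]
    - [-1, 0.15, 0, -0.5, 0, 0.1, 0]
    - [-1, 0.2, 0, -0.8, 0, 0.2, 0]
    - [-1, 0.25, 0, -1.1, 0, 0.3, 0]
    - [-1, 0.3, 0, -1.4, 0, 0.4, 0]
    - [-1, 0.3, 0, -1.62, 0, 0.59, 0]
    - [-1, 0.3, 0, -1.62, 0, 0.59, 0]
    - [-1, 0.3, 0, -1.62, 0, 0.59, 0]
    - [-1, 0.3, 0, -1.62, 0, 0.59, 0]

```text
t: 7.63
tool_pos: [459.1, -146.9, 143.8]
eef_rot: [179.9, 22.0, 173.1]
force: [0.1, 0.6, 0.7]
grip_width: -0.004
grip_force: 0.0
```

```bash
python3 - <<'E'
from h import *
disp()
s=r.snapshot("scene");P=cloud(s).reshape(-1,3)
o=r.get_obs();R=Ro.from_euler("xyz",o["eef_rot"],degrees=True).as_matrix()
T=(P-o["tool_pos"])@R
m=(abs(T[:,1])<45)&(abs(T[:,0])<16)&(T[:,2]>-60)&(T[:,2]<60)
for y0 in range(-20,21,8):
  print(y0,[(z0,int(k.sum()),T[k,0].min().round(),T[k,0].max().round()) for z0 in range(-40,44,5) if (k:=m&(abs(T[:,1]-y0)<4)&(abs(T[:,2]-z0)<2.5)).sum()>0])
k=m&(abs(T[:,2]-10)<8); print("y ext",T[k,1].min(),T[k,1].max())
q=[pix(s,o["tool_pos"]+R@np.array(v)) for v in ((0,0,0),(-11,0,25),(-11,0,12))];print(q)
u,v=q[1]; a=cv2.resize(s["frame"][v-50:v+40,u-60:u+60],None,fx=6,fy=6,interpolation=cv2.INTER_CUBIC)
for p,c in zip(q,((0,0,255),(0,255,0),(255,0,255))): cv2.circle(a,tuple(int(k) for k in (p-[u-60,v-50])*6),4,c,-1)
cv2.imwrite("pics/s4.png",a)
E
```

```text
t 7.63 corner disp [ -7.9  -0.2 124.8] F [0.1 0.6 0.7] rot [179.9  22.  173.1] q [-42. -47. -48.  71.  12. -33.] w -0.0
-20 []
-12 [(-35, 1, np.float64(-8.0), np.float64(-8.0)), (-25, 1, np.float64(-9.0), np.float64(-9.0)), (-20, 1, np.float64(-7.0), np.float64(-7.0)), (-15, 1, np.float64(-10.0), np.float64(-10.0))]
-4 [(-40, 2, np.float64(-12.0), np.float64(-11.0)), (-35, 2, np.float64(-13.0), np.float64(-12.0)), (-25, 1, np.float64(-9.0), np.float64(-9.0)), (-20, 3, np.float64(-12.0), np.float64(-9.0)), (-15, 1, np.float64(-12.0), np.float64(-12.0)), (-10, 1, np.float64(-10.0), np.float64(-10.0))]
4 [(-40, 1, np.float64(-12.0), np.float64(-12.0)), (-35, 1, np.float64(-12.0), np.float64(-12.0)), (-30, 5, np.float64(-13.0), np.float64(-8.0)), (-25, 1, np.float64(-10.0), np.float64(-10.0)), (-20, 2, np.float64(-10.0), np.float64(-9.0)), (-15, 2, np.float64(-13.0), np.float64(-10.0)), (-10, 4, np.float64(-14.0), np.float64(-8.0)), (-5, 2, np.float64(-11.0), np.float64(-7.0))]
12 [(-40, 4, np.float64(-12.0), np.float64(-6.0)), (-35, 3, np.float64(-11.0), np.float64(6.0)), (-30, 6, np.float64(-8.0), np.float64(2.0)), (-25, 6, np.float64(-11.0), np.float64(6.0)), (-20, 7, np.float64(-13.0), np.float64(2.0)), (-15, 5, np.float64(-8.0), np.float64(4.0)), (-10, 4, np.float64(-7.0), np.float64(4.0))]
20 [(-40, 1, np.float64(-9.0), np.float64(-9.0))]Traceback (most recent call last):
  File "<stdin>", line 9, in <module>
    return umr_minimum(a, axis, None, out, keepdims, initial, where)
ValueError: zero-size array to reduction operation minimum which has no identity
```

```bash
python3 - <<'E'
from h import *
s=r.snapshot("scene")
o=r.get_obs();R=Ro.from_euler("xyz",o["eef_rot"],degrees=True).as_matrix()
q=[pix(s,o["tool_pos"]+R@np.array(v,float)) for v in ((-11,0,-6),(-11,0,25),(-11,0,12))];print(q)
u,v=q[1]; a=cv2.resize(s["frame"][v-50:v+40,u-60:u+60],None,fx=6,fy=6,interpolation=cv2.INTER_CUBIC)
for p,c in zip(q,((0,0,255),(0,255,0),(255,0,255))): cv2.circle(a,tuple(int(k) for k in (p-[u-60,v-50])*6),4,c,-1)
cv2.imwrite("pics/s4.png",a)
E
```

```text
[array([308, 153]), array([305, 160]), array([307, 157])]
```

View pics/s4.png

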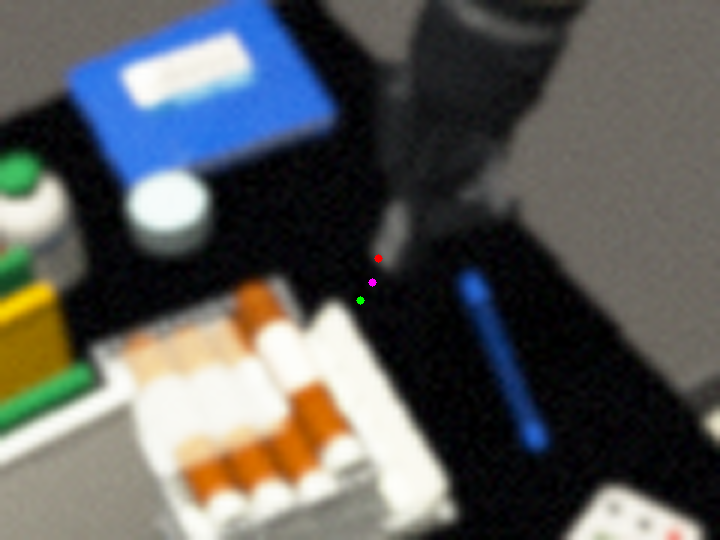

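```bash
python3 - <<'E'
from h import *
for z in (80,30,15): print(z,units(D(-75,0,z),Rt(0)))
E
```

```text
80 [1.69, 0.01, 1.03, 0.02, 3.66, 0.02]
30 [2.16, 0.0, 2.19, 0.02, 3.66, 0.02]
15 [2.3, 0.0, 2.53, 0.02, 3.66, 0.02]
```

play_rows:
  plan:
    - [-1, 0.5, 0, 0, 0, 0.6, 0]
    - [-1, 1.0, 0, 0.2, 0, 1.5, 0]
    - [-1, 1.4, 0, 0.5, 0, 2.5, 0]
    - [-1, 1.69, 0, 1.0, 0, 3.4, 0]
    - [-1, 1.85, 0, 1.4, 0, 3.66, 0]
    - [-1, 2.0, 0, 1.8, 0, 3.66, 0]
    - [-1, 2.1, 0, 2.05, 0, 3.66, 0]
    - [-1, 2.14, 0, 2.13, 0, 3.66, 0]
    - [-1, 2.16, 0, 2.19, 0, 3.66, 0]
    - [-1, 2.16, 0, 2.19, 0, 3.66, 0]

```text
t: 8.57
tool_pos: [412.2, -141.2, 30.8]
eef_rot: [179.9, 0.1, 173.2]
force: [1.6, 0.4, 0.0]
grip_width: -0.002
grip_force: 0.0
```

```bash
python3 - <<'E'
from h import *
disp()
s=r.snapshot("scene");P=cloud(s).reshape(-1,3)
o=r.get_obs();R=Ro.from_euler("xyz",o["eef_rot"],degrees=True).as_matrix()
print(o["tool_pos"]); T=(P-o["tool_pos"])@R
for y0 in range(-20,21,8):
  print(y0,[(z0,int(k.sum()),T[k,0].min().round(),T[k,0].max().round()) for z0 in range(-40,44,5) if (k:=(abs(T[:,0])<25)&(abs(T[:,1]-y0)<4)&(abs(T[:,2]-z0)<2.5)).sum()>0])
E
```

```text
t 8.57 corner disp [-63.6  -0.4   5.9] F [1.6 0.4 0. ] rot [1.799e+02 1.000e-01 1.732e+02] q [-36. -21. -40.  71.   0. -29.] w -0.0
[ 412.52537789 -141.47704155   31.35219564]
-20 [(30, 6, np.float64(-22.0), np.float64(1.0)), (35, 8, np.float64(-22.0), np.float64(20.0))]
-12 [(20, 1, np.float64(22.0), np.float64(22.0)), (30, 12, np.float64(-25.0), np.float64(23.0)), (35, 11, np.float64(-21.0), np.float64(9.0))]
-4 [(-40, 1, np.float64(-10.0), np.float64(-10.0)), (-30, 1, np.float64(-11.0), np.float64(-11.0)), (-25, 1, np.float64(-11.0), np.float64(-11.0)), (-10, 1, np.float64(-11.0), np.float64(-11.0)), (25, 2, np.float64(21.0), np.float64(23.0)), (30, 6, np.float64(3.0), np.float64(19.0)), (35, 17, np.float64(-22.0), np.float64(23.0))]
4 [(-40, 1, np.float64(-13.0), np.float64(-13.0)), (-30, 1, np.float64(-8.0), np.float64(-8.0)), (-25, 2, np.float64(-13.0), np.float64(-11.0)), (-20, 3, np.float64(-13.0), np.float64(-7.0)), (-15, 1, np.float64(-12.0), np.float64(-12.0)), (-10, 2, np.float64(-12.0), np.float64(-8.0)), (-5, 1, np.float64(-7.0), np.float64(-7.0)), (20, 2, np.float64(23.0), np.float64(24.0)), (25, 3, np.float64(11.0), np.float64(22.0)), (30, 9, np.float64(-15.0), np.float64(20.0)), (35, 10, np.float64(-24.0), np.float64(20.0))]
12 [(-40, 1, np.float64(-12.0), np.float64(-12.0)), (-35, 1, np.float64(-13.0), np.float64(-13.0)), (-25, 2, np.float64(-8.0), np.float64(-4.0)), (-20, 4, np.float64(-9.0), np.float64(5.0)), (-15, 4, np.float64(-8.0), np.float64(1.0)), (25, 2, np.float64(21.0), np.float64(23.0)), (30, 10, np.float64(-19.0), np.float64(12.0)), (35, 12, np.float64(-22.0), np.float64(20.0))]
20 [(-15, 1, np.float64(3.0), np.float64(3.0)), (20, 2, np.float64(18.0), np.float64(21.0)), (25, 1, np.float64(17.0), np.float64(17.0)), (30, 10, np.float64(-18.0), np.float64(17.0)), (35, 10, np.float64(-22.0), np.float64(17.0))]
```

play_rows:
  plan:
    - [-1, 0, 0, 0.1, 0, 0, 0]
    - [-1, 0, 0, 0.2, 0, 0, 0]
    - [-1, 0, 0, 0.25, 0, 0, 0]
    - [-1, 0, 0, 0.3, 0, 0, 0]
    - [-1, 0, 0, 0.35, 0, 0, 0]
    - [-1, 0, 0, 0.38, 0, 0, 0]
    - [-1, 0, 0, 0.41, 0, 0, 0]
    - [-1, 0, 0, 0.44, 0, 0, 0]
    - [-1, 0, 0, 0.47, 0, 0, 0]
    - [-1, 0, 0, 0.5, 0, 0, 0]

```text
t: 9.45
tool_pos: [412.3, -141.1, 10.4]
eef_rot: [179.9, 0.0, 173.2]
force: [-0.3, 0.1, -0.2]
grip_width: -0.001
grip_force: 0.0
```

play_rows:
  plan:
    - [-1, 0, 0, 0.03, 0, 0, 0]
    - [-1, 0, 0, 0.06, 0, 0, 0]
    - [-1, 0, 0, 0.09, 0, 0, 0]
    - [-1, 0, 0, 0.12, 0, 0, 0]
    - [-1, 0, 0, 0.15, 0, 0, 0]
    - [-1, 0, 0, 0.18, 0, 0, 0]
    - [-1, 0, 0, 0.2, 0, 0, 0]
    - [-1, 0, 0, 0.22, 0, 0, 0]
    - [-1, 0, 0, 0.24, 0, 0, 0]
    - [-1, 0, 0, 0.26, 0, 0, 0]

```text
t: 10.28
tool_pos: [412.3, -141.1, 0.1]
eef_rot: [179.9, 0.0, 173.2]
force: [0.9, -0.4, -1.3]
grip_width: 0.002
grip_force: 0.0
```

play_rows:
  plan:
    - [-1, 0, 0, 0.015, 0, 0, 0]
    - [-1, 0, 0, 0.03, 0, 0, 0]
    - [-1, 0, 0, 0.045, 0, 0, 0]
    - [-1, 0, 0, 0.06, 0, 0, 0]
    - [-1, 0, 0, 0.075, 0, 0, 0]
    - [-1, 0, 0, 0.09, 0, 0, 0]
    - [-1, 0, 0, 0.105, 0, 0, 0]
    - [-1, 0, 0, 0.115, 0, 0, 0]
    - [-1, 0, 0, 0.125, 0, 0, 0]
    - [-1, 0, 0, 0.125, 0, 0, 0]

```text
t: 11.12
tool_pos: [412.3, -141.1, -4.1]
eef_rot: [179.9, 0.0, 173.2]
force: [-4.8, 2.3, 11.1]
grip_width: 0.0
grip_force: 5.4
```

```bash
sed -i 's/-25\*R\[:,2\]/+3.5*R[:,2]/; s/+25\*R\[:,2\]-11/-3.5*R[:,2]-11/' h.py; grep -n "3.5" h.py; python3 - <<'E'
from h import *
from fk import ik
disp()
for t in (22,25,30,35):
    for x,z in ((14,66),(20,66),(50,76)): print(t,x,z,*ik(*tcp_corner(x,z,t)))
for t,x,z in ((0,-64,20),(22,-5,95),(22,2,75),(22,8,67)): print(t,x,z,units(*tcp_corner(x,z,t)))
E
```

```text
22:    R=Rt(t); return D(x,y,z)+3.5*R[:,2]+11*R[:,0],R
30:    c=o["tool_pos"]-3.5*R[:,2]-11*R[:,0]-OD
t 11.12 corner disp [-63.6  -0.3  -0.6] F [-4.8  2.3 11.1] rot [179.9   0.  173.2] q [-36. -19. -42.  67.   0. -29.] w 0.0
22 14 66 [-39.4 -39.5 -53.2  57.5  11.6] 0.0
22 20 66 [-38.9 -38.1 -52.4  56.8  11.4] 0.0
22 50 76 [-36.7 -31.6 -47.2  55.   10.7] 0.0
25 14 66 [-40.7 -44.4 -57.   56.2  13.6] 0.0
25 20 66 [-40.1 -42.9 -56.1  55.4  13.4] 0.0
25 50 76 [-37.7 -35.9 -51.   53.1  12.5] 0.0
30 14 66 [-42.5 -48.2 -60.4  54.3  16.7] 0.587
30 20 66 [-42.1 -48.2 -60.6  53.4  16.6] 0.387
30 50 76 [-39.7 -43.5 -57.3  50.3  15.7] 0.0
35 14 66 [-44.5 -48.2 -61.6  52.1  20.2] 1.503
35 20 66 [-43.9 -48.2 -61.7  51.1  20. ] 1.335
35 50 76 [-41.5 -48.2 -61.6  47.8  18.9] 0.43
0 -64 20 [0.01, 0.01, -0.51, 0.01, 0.0, 0.03]
22 -5 95 [-1.52, 0.01, -2.29, 0.02, -3.66, 0.03]
22 2 75 [-1.69, 0.01, -1.79, 0.02, -3.66, 0.03]
22 8 67 [-1.84, 0.01, -1.59, 0.02, -3.66, 0.03]
```

play_rows:
  plan:
    - [-1, 0, 0, -0.6, 0, 0, 0]
    - [-1, -0.1, 0, -1.2, 0, -0.8, 0]
    - [-1, -0.3, 0, -1.8, 0, -1.8, 0]
    - [-1, -0.8, 0, -2.2, 0, -2.8, 0]
    - [-1, -1.3, 0, -2.3, 0, -3.66, 0]
    - [-1, -1.52, 0, -2.29, 0, -3.66, 0]
    - [-1, -1.6, 0, -2.0, 0, -3.66, 0]
    - [-1, -1.69, 0, -1.79, 0, -3.66, 0]
    - [-1, -1.84, 0, -1.59, 0, -3.66, 0]
    - [-1, -1.84, 0, -1.59, 0, -3.66, 0]

```text
t: 11.95
tool_pos: [484.7, -149.2, 56.4]
eef_rot: [179.8, 21.8, 173.1]
force: [0.0, 0.7, -0.3]
grip_width: 0.001
grip_force: 0.0
```

```bash
python3 - <<'E'
from h import *
disp()
for t,x,z in ((26,15,64),(26,20,63),(26,24,63.5),(26,28,68),(26,33,72)): print(t,x,z,units(*tcp_corner(x,z,t)))
E
```

```text
t 11.95 corner disp [ 7.2  0.5 63.7] F [ 0.   0.7 -0.3] rot [179.8  21.8 173.1] q [-39. -40. -53.  58.  12. -31.] w 0.0
26 15 64 [-0.19, -0.01, 0.09, 0.04, -0.7, 0.01]
26 20 63 [-0.3, -0.01, 0.16, 0.04, -0.7, 0.01]
26 24 63.5 [-0.4, -0.01, 0.18, 0.04, -0.7, 0.01]
26 28 68 [-0.53, -0.01, 0.11, 0.04, -0.7, 0.01]
26 33 72 [-0.68, -0.01, 0.07, 0.04, -0.7, 0.01]
```

play_rows:
  plan:
    - [-1, -0.1, 0, 0.05, 0, -0.35, 0]
    - [-1, -0.19, 0, 0.09, 0, -0.7, 0]
    - [-1, -0.24, 0, 0.12, 0, -0.7, 0]
    - [-1, -0.3, 0, 0.15, 0, -0.7, 0]
    - [-1, -0.34, 0, 0.15, 0, -0.7, 0]
    - [-1, -0.37, 0, 0.15, 0, -0.7, 0]
    - [-1, -0.4, 0, 0.15, 0, -0.7, 0]
    - [-1, -0.43, 0, 0.14, 0, -0.7, 0]
    - [-1, -0.46, 0, 0.13, 0, -0.7, 0]
    - [-1, -0.49, 0, 0.12, 0, -0.7, 0]

```text
t: 12.78
tool_pos: [505.1, -152.3, 61.7]
eef_rot: [179.9, 26.2, 173.1]
force: [-1.7, 0.2, 0.9]
grip_width: -0.002
grip_force: 0.6
```

```bash
python3 - <<'E'
from h import *
disp();heights()
for t,x,z in ((26,28,68),(26,33,72),(27,38,75)): print(t,x,z,units(*tcp_corner(x,z,t)))
E
```

```text
t 12.78 corner disp [27.2 -0.1 69.7] F [-1.7  0.2  0.9] rot [179.9  26.2 173.1] q [-39. -42. -55.  54.  14. -30.] w -0.0
-55 [(-24, 150), (-19, 151), (-14, 151), (-9, 146), (-4, 136), (16, 80), (21, 32), (26, 83), (31, 87), (36, 91), (41, 90), (46, 86), (51, 85), (56, 66), (61, 63), (66, 63), (71, 69), (76, 72), (81, 74), (86, 73), (91, 69), (96, 77)]
-38 [(-19, 149), (-14, 149), (-9, 144), (-4, 132), (1, 124), (16, 77), (21, 77), (26, 79), (31, 86), (36, 90), (41, 90), (46, 88), (51, 83), (56, 67), (61, 101), (66, 101), (71, 102), (76, 102), (81, 101), (86, 103), (91, 102), (96, 102)]
38 [(-24, 38), (-19, 37), (-14, 144), (-9, 139), (-4, 131), (1, 123), (6, 72), (11, 28), (16, 33), (21, 30), (26, 83), (31, 86), (36, 89), (41, 89), (46, 88), (51, 82), (56, 66), (61, 99), (66, 84), (71, 101), (76, 101), (81, 102), (86, 101), (91, 100), (96, 75)]
55 [(-24, 92), (-19, 37), (-14, 146), (-9, 28), (-4, 24), (1, 25), (6, 26), (11, 29), (16, 70), (21, 31), (26, 78), (31, 83), (36, 89), (41, 88), (46, 86), (51, 69), (56, 63), (61, 60), (66, 58), (71, 66), (76, 71), (81, 71), (86, 70), (91, 66), (96, 68)]
26 28 68 [0.01, 0.0, 0.05, 0.02, 0.03, 0.02]
26 33 72 [-0.15, 0.0, 0.01, 0.02, 0.03, 0.02]
27 38 75 [-0.29, 0.0, 0.01, 0.03, -0.13, 0.02]
```

play_rows:
  plan:
    - [-1, -0.02, 0, 0.02, 0, 0, 0]
    - [-1, -0.05, 0, 0.03, 0, 0, 0]
    - [-1, -0.08, 0, 0.035, 0, 0, 0]
    - [-1, -0.11, 0, 0.035, 0, 0, 0]
    - [-1, -0.14, 0, 0.035, 0, -0.03, 0]
    - [-1, -0.16, 0, 0.035, 0, -0.06, 0]
    - [-1, -0.19, 0, 0.04, 0, -0.09, 0]
    - [-1, -0.22, 0, 0.045, 0, -0.12, 0]
    - [-1, -0.25, 0, 0.05, 0, -0.15, 0]
    - [-1, -0.28, 0, 0.06, 0, -0.17, 0]

```text
t: 13.67
tool_pos: [516.3, -153.7, 64.5]
eef_rot: [179.9, 27.2, 173.1]
force: [-0.7, 1.2, -1.3]
grip_width: -0.002
grip_force: 0.4
```

```bash
python3 - <<'E'
from h import *
disp();heights()
for t,x,z in ((28,44,74),(28,48,75),(28,54,75)): print(t,x,z,units(*tcp_corner(x,z,t)))
E
```

```text
t 13.67 corner disp [38.3 -0.1 72.6] F [-0.7  1.2 -1.3] rot [179.9  27.2 173.1] q [-39. -41. -55.  53.  14. -29.] w -0.0
-55 [(-19, 151), (-14, 152), (-9, 153), (-4, 153), (1, 150), (6, 136), (16, 82), (21, 80), (31, 34), (36, 79), (41, 89), (46, 93), (51, 93), (56, 92), (61, 88), (66, 64), (71, 67), (76, 71), (81, 74), (86, 74), (91, 74), (96, 71)]
-38 [(-9, 148), (-4, 148), (1, 141), (6, 136), (11, 124), (36, 81), (41, 88), (46, 95), (51, 95), (56, 93), (61, 102), (66, 101), (71, 102), (76, 101), (81, 102), (86, 103), (91, 102), (96, 102)]
38 [(-24, 159), (-19, 158), (-14, 158), (-9, 86), (-4, 146), (1, 140), (6, 133), (11, 125), (16, 81), (21, 29), (26, 31), (31, 32), (36, 81), (41, 88), (46, 94), (51, 93), (56, 92), (61, 101), (66, 102), (71, 101), (76, 100), (81, 102), (86, 101), (91, 101), (96, 70)]
55 [(-24, 35), (-19, 93), (-14, 147), (-9, 150), (-4, 87), (1, 25), (6, 25), (11, 28), (16, 67), (21, 31), (26, 32), (31, 32), (36, 36), (41, 87), (46, 90), (51, 93), (56, 89), (61, 85), (66, 60), (71, 62), (76, 67), (81, 71), (86, 72), (91, 71), (96, 68)]
28 44 74 [-0.14, 0.0, 0.04, 0.03, -0.13, 0.02]
28 48 75 [-0.24, 0.0, 0.06, 0.03, -0.13, 0.02]
28 54 75 [-0.37, 0.0, 0.13, 0.03, -0.13, 0.02]
```

play_rows:
  plan:
    - [-1, -0.04, 0, 0.01, 0, -0.03, 0]
    - [-1, -0.08, 0, 0.02, 0, -0.06, 0]
    - [-1, -0.12, 0, 0.03, 0, -0.1, 0]
    - [-1, -0.16, 0, 0.04, 0, -0.13, 0]
    - [-1, -0.2, 0, 0.05, 0, -0.13, 0]
    - [-1, -0.24, 0, 0.06, 0, -0.13, 0]
    - [-1, -0.27, 0, 0.08, 0, -0.13, 0]
    - [-1, -0.3, 0, 0.09, 0, -0.13, 0]
    - [-1, -0.34, 0, 0.11, 0, -0.13, 0]
    - [-1, -0.37, 0, 0.13, 0, -0.13, 0]

```text
t: 14.55
tool_pos: [531.7, -155.5, 66.5]
eef_rot: [179.9, 28.0, 173.1]
force: [-1.1, 0.4, -0.3]
grip_width: -0.0
grip_force: 0.4
```

```bash
python3 - <<'E'
from h import *
disp();s=heights()
s=r.snapshot("scene"); cv2.imwrite("pics/s5.png",cv2.resize(s["frame"][140:240,230:350],None,fx=6,fy=6,interpolation=cv2.INTER_CUBIC))
for t,x,z in ((28,60,75),(28,45,80)): print(t,x,z,units(*tcp_corner(x,z,t)))
E
```

```text
t 14.55 corner disp [53.7 -0.  74.7] F [-1.1  0.4 -0.3] rot [179.9  28.  173.1] q [-38. -38. -53.  51.  14. -28.] w -0.0
-55 [(-4, 152), (1, 155), (6, 156), (11, 154), (16, 141), (46, 37), (51, 77), (56, 46), (61, 95), (66, 96), (71, 93), (76, 91), (81, 76), (86, 76), (91, 71), (96, 72)]
-38 [(11, 151), (16, 145), (21, 137), (26, 126), (31, 117), (51, 83), (56, 91), (61, 100), (66, 102), (71, 102), (76, 101), (81, 102), (86, 101), (91, 101), (96, 102)]
38 [(-24, 40), (-19, 104), (-14, 106), (-9, 162), (-4, 160), (1, 55), (6, 148), (11, 145), (16, 140), (21, 136), (26, 125), (31, 34), (36, 32), (41, 36), (46, 36), (51, 84), (56, 91), (61, 101), (66, 101), (71, 101), (76, 103), (81, 101), (86, 100), (91, 101), (96, 73)]
55 [(-24, 7), (-19, 35), (-14, 46), (-9, 97), (-4, 147), (1, 151), (6, 153), (11, 152), (16, 65), (21, 31), (26, 32), (31, 32), (36, 34), (41, 36), (46, 37), (51, 41), (56, 85), (61, 92), (66, 93), (71, 91), (76, 88), (81, 72), (86, 72), (91, 69), (96, 65)]
28 60 75 [-0.14, 0.0, 0.07, 0.03, -0.0, 0.02]
28 45 80 [0.13, 0.0, -0.22, 0.03, -0.0, 0.02]
```

View pics/s5.png

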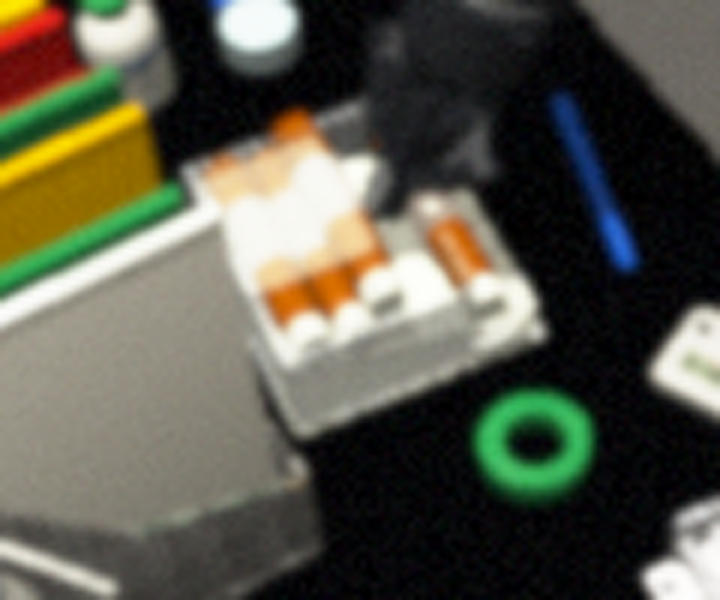

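```bash
python3 - <<'E'
from h import *
disp()
for t,x,z in ((28,44,70),(28,33,65),(26,30,85),(22,0,110)): print(t,x,z,units(*tcp_corner(x,z,t)))
E
```

```text
t 14.65 corner disp [53.7 -0.  74.7] F [ 0.2 -0.7 -1.1] rot [179.9  28.  173.1] q [-38. -38. -53.  51.  14. -28.] w -0.0
28 44 70 [0.27, 0.0, -0.01, 0.03, -0.0, 0.02]
28 33 65 [0.57, 0.0, -0.03, 0.03, -0.0, 0.02]
26 30 85 [0.41, 0.0, -0.51, 0.03, 0.33, 0.02]
22 0 110 [0.78, 0.01, -1.44, 0.03, 1.0, 0.02]
```

play_rows:
  plan:
    - [-1, 0.27, 0, -0.01, 0, 0, 0]
    - [-1, 0.57, 0, -0.03, 0, 0, 0]
    - [-1, 0.57, 0, -0.03, 0, 0, 0]
    - [-1, 0.57, 0, -0.03, 0, 0, 0]
    - [-1, 0.57, 0, -0.08, 0, 0, 0]
    - [-1, 0.52, 0, -0.25, 0, 0.15, 0]
    - [-1, 0.45, 0, -0.5, 0, 0.33, 0]
    - [-1, 0.5, 0, -0.8, 0, 0.5, 0]
    - [-1, 0.65, 0, -1.1, 0, 0.8, 0]
    - [-1, 0.78, 0, -1.44, 0, 1.0, 0]

```text
t: 15.48
tool_pos: [477.7, -149.2, 104.0]
eef_rot: [179.9, 22.0, 173.2]
force: [0.2, -0.0, 0.3]
grip_width: -0.002
grip_force: 0.0
```

```bash
python3 - <<'E'
from h import *
disp();s=heights()
s=r.snapshot("scene"); cv2.imwrite("pics/s6.png",cv2.resize(s["frame"][140:240,230:350],None,fx=6,fy=6,interpolation=cv2.INTER_CUBIC))
P=cloud(s).reshape(-1,3);L=P-OD;x=L@DX;y=L@DY
for yy in (-40,0,30,45): print(yy,[(X,int(np.nanmedian(P[m,2]))) for X in range(-26,64,4) if (m:=(abs(x-X)<2.5)&(abs(y-yy)<6)).any()])
E
```

```text
t 15.48 corner disp [ 1.000e-01 -4.000e-01  1.113e+02] F [ 0.2 -0.   0.3] rot [179.9  22.  173.2] q [-40. -43. -50.  64.  12. -31.] w -0.0
-55 [(6, 50), (11, 47), (16, 69), (21, 62), (26, 58), (31, 58), (36, 55), (41, 60), (46, 65), (51, 67), (56, 66), (61, 63), (66, 63), (71, 70), (76, 72), (81, 74), (86, 73), (91, 69), (96, 50)]
-38 [(11, 50), (16, 60), (21, 59), (26, 59), (31, 59), (36, 56), (41, 60), (46, 64), (51, 67), (56, 67), (61, 99), (66, 100), (71, 102), (76, 102), (81, 102), (86, 102), (91, 102), (96, 102)]
38 [(-24, 23), (-19, 30), (-14, 41), (-9, 51), (-4, 51), (1, 53), (6, 49), (11, 47), (16, 61), (21, 60), (26, 59), (31, 58), (36, 53), (41, 61), (46, 65), (51, 66), (56, 66), (61, 99), (66, 67), (71, 101), (76, 101), (81, 102), (86, 101), (91, 102), (96, 50)]
55 [(-24, 7), (-19, 33), (-14, 38), (-9, 48), (-4, 49), (1, 49), (6, 48), (11, 44), (16, 62), (21, 57), (26, 57), (31, 55), (36, 51), (41, 55), (46, 63), (51, 64), (56, 63), (61, 60), (66, 57), (71, 67), (76, 71), (81, 72), (86, 69), (91, 64), (96, 51)]
-40 [(-26, 180), (-22, 172), (-18, 35), (-14, 33), (-10, 46),
[... 172 characters left out ...]
[(-26, 244), (-22, 176), (-18, 157), (-14, 143), (-10, 134), (-6, 122), (-2, 115), (2, 52), (6, 51), (10, 49), (14, 44), (18, 56), (22, 57), (26, 58), (30, 60), (34, 58), (38, 55), (42, 59), (46, 64), (50, 65), (54, 64), (62, 102)]
30 [(-26, 177), (-22, 168), (-18, 157), (-14, 38), (-10, 46), (-6, 49), (-2, 51), (2, 51), (6, 52), (10, 51), (18, 56), (22, 57), (26, 58), (30, 58), (34, 58), (38, 53), (42, 56), (46, 62), (50, 64), (54, 64), (58, 63), (62, 97)]
45 [(-26, 178), (-22, 172), (-18, 35), (-14, 35), (-10, 44), (-6, 49), (-2, 52), (2, 51), (6, 50), (10, 50), (14, 78), (18, 78), (22, 59), (26, 57), (30, 57), (34, 56), (38, 53), (42, 51), (46, 61), (50, 65), (54, 65), (58, 65), (62, 65)]
```

View pics/s6.png

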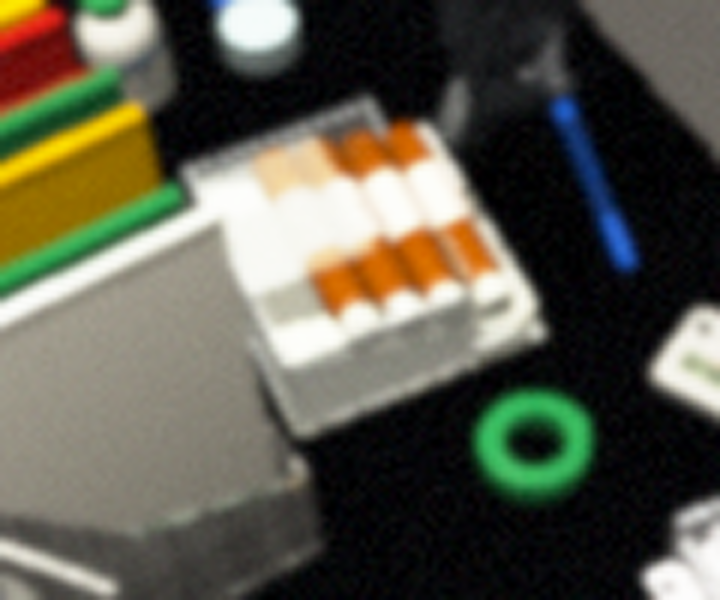

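```bash
python3 - <<'E'
from h import *
s=r.snapshot("scene");P=cloud(s).reshape(-1,3)
o=r.get_obs();R=Ro.from_euler("xyz",o["eef_rot"],degrees=True).as_matrix();T=(P-o["tool_pos"])@R
for z0 in range(-90,0,6):
    k=(abs(T[:,2]-z0)<3)&(abs(T[:,0])<60)&(abs(T[:,1])<60)
    if k.any(): print(z0,int(k.sum()),"x",T[k,0].min().round(),T[k,0].max().round(),"y",T[k,1].min().round(),T[k,1].max().round())
R0=Rt(0)
for p in (D(-3,-95,85),D(-3,-95,40.5)): print(units(p,R0))
# vial a fit: axis line
D_=np.load  # noqa
s=r.snapshot("top")
for s in (s,r.snapshot("scene")):
    P=cloud(s).reshape(-1,3);L=P-OD;x=L@DX;y=L@DY
    m=(abs(x)<10)&(abs(y)<85)&(P[:,2]>43)&(P[:,2]<58); print("vial a y ext",np.percentile(y[m],[0,1,99,100]).round(1),"x of top",np.median(x[m&(P[:,2]>50)]).round(1))
E
```

```text
-90 30 x -21.0 0.0 y -49.0 59.0
-84 34 x -20.0 2.0 y -56.0 52.0
-78 32 x -20.0 13.0 y -53.0 54.0
-72 31 x -20.0 12.0 y -49.0 50.0
-66 26 x -17.0 9.0 y -42.0 43.0
-60 27 x -16.0 8.0 y -39.0 38.0
-54 28 x -14.0 8.0 y -35.0 34.0
-48 14 x -15.0 -9.0 y -28.0 25.0
-42 2 x -12.0 -11.0 y -2.0 6.0
-36 10 x -13.0 -4.0 y -11.0 15.0
-30 14 x -12.0 5.0 y -3.0 14.0
-24 12 x -13.0 3.0 y -12.0 17.0
-18 9 x -12.0 5.0 y -4.0 14.0
-12 9 x -12.0 3.0 y -6.0 13.0
-6 5 x -10.0 -1.0 y -3.0 10.0
[0.08, -2.35, 0.49, 0.01, 3.69, 0.03]
[0.5, -2.35, 1.52, 0.01, 3.69, 0.03]
vial a y ext [-70.3 -69.1  68.3  68.6] x of top 0.4
vial a y ext [-68.6 -67.7  70.6  71.6] x of top 1.3
```

play_rows:
  plan:
    - [-1, 0, -0.5, -0.1, 0, 0.9, 0]
    - [-1, 0, -1.2, -0.1, 0, 1.8, 0]
    - [-1, 0, -1.8, 0, 0, 2.7, 0]
    - [-1, 0.05, -2.2, 0.3, 0, 3.5, 0]
    - [-1, 0.1, -2.35, 0.6, 0, 3.69, 0]
    - [-1, 0.25, -2.35, 0.9, 0, 3.69, 0]
    - [-1, 0.4, -2.35, 1.3, 0, 3.69, 0]
    - [-1, 0.5, -2.35, 1.52, 0, 3.69, 0]
    - [-1, 0.52, -2.35, 1.57, 0, 3.69, 0]
    - [-1, 0.52, -2.35, 1.57, 0, 3.69, 0]

```text
t: 16.57
tool_pos: [469.9, -242.1, 35.8]
eef_rot: [179.9, -0.2, 173.2]
force: [0.8, 0.3, 1.1]
grip_width: -0.001
grip_force: 0.0
```

```bash
cat >> h.py <<'E'
def tl():
    o=r.get_obs(); c=o["tool_pos"]-OD; print("t",round(o["t"],2),"TCP disp",np.round([c@DX,c@DY,c[2]],1),"F",np.round(o["force"],1),"rot",np.round(o["eef_rot"],1),"w",round(o["grip_width"],2))
E
python3 - <<'E'
from h import *
tl()
for y in (-86,-60,-30): print(y,units(D(-3,y,38.5),Rt(0)))
E
```

```text
t 16.57 TCP disp [ -5.1 -93.5  35.8] F [0.8 0.3 1.1] rot [179.9  -0.2 173.2] w -0.0
-86 [-0.05, 0.19, -0.07, 0.02, -0.03, 0.03]
-60 [-0.06, 0.84, -0.07, 0.02, -0.03, 0.03]
-30 [-0.06, 1.59, -0.06, 0.02, -0.03, 0.03]
```

play_rows:
  plan:
    - [-1, -0.05, 0.06, -0.07, 0, 0, 0]
    - [-1, -0.05, 0.15, -0.07, 0, 0, 0]
    - [-1, -0.05, 0.24, -0.07, 0, 0, 0]
    - [-1, -0.05, 0.33, -0.07, 0, 0, 0]
    - [-1, -0.05, 0.42, -0.07, 0, 0, 0]
    - [-1, -0.05, 0.51, -0.07, 0, 0, 0]
    - [-1, -0.05, 0.6, -0.07, 0, 0, 0]
    - [-1, -0.05, 0.69, -0.07, 0, 0, 0]
    - [-1, -0.05, 0.78, -0.07, 0, 0, 0]
    - [-1, -0.05, 0.86, -0.07, 0, 0, 0]

```text
t: 17.4
tool_pos: [476.9, -209.1, 40.1]
eef_rot: [180.0, -0.1, 173.2]
force: [0.3, -3.6, 6.3]
grip_width: -0.001
grip_force: 3.0
```

```bash
cat >> h.py <<'E'
def vials():
    for n in("top","scene"):
        s=r.snapshot(n);P=cloud(s).reshape(-1,3);L=P-OD;x=L@DX;y=L@DY
        for X,zz in ((0,39),(27,46)):
            m=(abs(x-X)<10)&(abs(y)<150)&(P[:,2]>zz+6)&(P[:,2]<zz+18); 
            if m.sum()>5: print(n,"vial@",X,"y ext",np.percentile(y[m],[0,1,99,100]).round(1),"x top",np.median(x[m&(P[:,2]>zz+11)]).round(1),"z",np.percentile(P[m,2],95).round(1))
E
python3 - <<'E'
from h import *
tl();vials()
for y in (-35,-30): print(y,units(D(-3,y,38.5),Rt(0)))
E
```

```text
t 17.4 TCP disp [ -2.2 -59.9  40.1] F [ 0.3 -3.6  6.3] rot [ 1.800e+02 -1.000e-01  1.732e+02] w -0.0
top vial@ 0 y ext [-38.6 -31.5  89.7  91.6] x top -2.2 z 54.8
top vial@ 27 y ext [-53.1 -48.4  76.   76.4] x top 27.0 z 61.9
scene vial@ 0 y ext [-60.  -49.6  92.8  94.3] x top 1.4 z 54.2
scene vial@ 27 y ext [-75.1 -74.1  77.3  79.7] x top 28.4 z 61.1
-35 [0.02, 0.61, 0.04, 0.01, -0.02, 0.03]
-30 [0.02, 0.74, 0.04, 0.01, -0.02, 0.03]
```

play_rows:
  plan:
    - [-1, 0, 0.07, 0, 0, 0, 0]
    - [-1, 0, 0.14, 0, 0, 0, 0]
    - [-1, 0, 0.21, 0, 0, 0, 0]
    - [-1, 0, 0.28, 0, 0, 0, 0]
    - [-1, 0, 0.35, 0, 0, 0, 0]
    - [-1, 0, 0.42, 0, 0, 0, 0]
    - [-1, 0, 0.49, 0, 0, 0, 0]
    - [-1, 0, 0.56, 0, 0, 0, 0]
    - [-1, 0, 0.63, 0, 0, 0, 0]
    - [-1, 0, 0.69, 0, 0, 0, 0]

```text
t: 18.33
tool_pos: [480.0, -181.5, 39.9]
eef_rot: [179.9, -0.1, 173.2]
force: [-0.5, -3.7, 6.6]
grip_width: -0.001
grip_force: 2.8
```

```bash
python3 - <<'E'
from h import *
tl();vials()
s=r.snapshot("scene");P=cloud(s).reshape(-1,3);L=P-OD;x=L@DX;y=L@DY
for yy in range(60,130,8): print(yy,[(X,int(np.nanmedian(P[m,2]))) for X in range(-22,42,4) if (m:=(abs(x-X)<2.5)&(abs(y-yy)<4)).any()])
for p in (D(-3,-40,38),D(-3,-60,110)): print(units(p,Rt(0)))
E
```

```text
t 18.33 TCP disp [ -2.5 -32.1  39.9] F [-0.5 -3.7  6.6] rot [ 1.799e+02 -1.000e-01  1.732e+02] w -0.0
top vial@ 0 y ext [-13.   -1.4 118.5 119.2] x top -2.1 z 55.3
top vial@ 27 y ext [-20.8 -19.   70.1  76.2] x top 27.4 z 61.8
scene vial@ 0 y ext [-34.2 -24.7 120.4 121.7] x top 1.8 z 55.0
scene vial@ 27 y ext [-76.  -73.7  78.7  79.8] x top 28.3 z 62.7
60 [(-18, 34), (-14, 37), (-10, 45), (-6, 50), (-2, 51), (2, 51), (6, 50), (10, 47), (14, 3), (18, 77), (22, 66), (26, 57), (30, 58), (34, 55)]
68 [(-22, 35), (-18, 35), (-10, 49), (-6, 51), (-2, 53), (2, 51), (6, 50), (10, 48), (14, 34), (18, 79), (22, 79)]
76 [(-22, 2), (-18, 36), (-14, 39), (-10, 47), (-6, 47), (-2, 52), (2, 52), (6, 49), (10, 12), (14, 13), (18, 17), (22, 42), (26, 36), (30, 36), (34, 44), (38, 43)]
84 [(-10, 45), (-6, 51), (-2, 47), (2, 47), (6, 44), (10, 23), (14, 22), (18, 0), (22, 0), (26, 0), (30, -3), (34, 1), (38, 0)]
92 [(-10, 42), (-6, 51), (-2, 51), (2, 51), (6, 0), (10, 22), (14, 1), (18, -1), (22, -1), (26, 0), (30, -1), (34, 0), (38, 0)]
100 [(-22, 0), (-18, -3), (-10, 44), (-6, 47), (-2, 47), (2, 44), (6, 44), (10, 37), (14, 30), (18, 0), (22, 0), (26, -2), (30, 0), (34, 0), (38, 0)]
108 [(-22, -1), (-18, -1), (-14, -2), (-10, -3), (-6, 22), (-2, 0), (2, 25), (6, 45), (10, 43), (14, 0), (22, -1), (26, 0), (30, -1), (34, 0), (38, 0)]
116 [(-22, -1), (-18, -1), (-14, 3), (-10, 40), (-6, 46), (-2, 50), (2, 50), (6, 48), (10, 39), (14, 25), (18, 18), (22, 12), (34, 0), (38, -1)]
124 [(-22, -3), (-18, 0), (-14, 2), (-6, 40), (-2, 31), (2, 34), (6, 37), (10, 28), (14, 17), (18, 17), (22, 13), (26, 16), (30, 16), (34, 17), (38, 16)]
[0.01, -0.2, 0.04, 0.01, -0.02, 0.03]
[0.02, -0.7, -1.76, 0.01, -0.02, 0.03]
```

```bash
cat >> h.py <<'E'
RG=np.stack([DY,DX,-Z],1); RS=np.stack([SY,SX,-Z],1)
E
python3 - <<'E'
from h import *
p=D(0,90.5,100); R0=Rt(0)
print(units(p,RG)); print(units(p,RG,D(-3,-60,110),R0))
E
```

```text
[-0.07, 3.06, -1.5, -0.01, -0.03, 15.03]
[-0.08, 3.76, 0.25, 0.0, 0.0, 15.0]
```

play_rows:
  plan:
    - [-1, 0, -0.1, 0, 0, 0, 0]
    - [-1, 0, -0.2, 0, 0, 0, 0]
    - [-1, 0, -0.25, -0.2, 0, 0, 0]
    - [-1, 0, -0.25, -0.7, 0, 0, 0]
    - [-1, 0, -0.25, -1.3, 0, 0, 0]
    - [-1, 0, 0.2, -1.7, 0, 0, 1]
    - [0.4, 0, 0.7, -1.8, 0, 0, 2]
    - [0.4, 0, 1.3, -1.8, 0, 0, 3]
    - [0.4, 0, 1.9, -1.8, 0, 0, 4]
    - [0.4, 0, 2.5, -1.8, 0, 0, 5]

```text
t: 19.32
tool_pos: [491.7, -81.4, 112.0]
eef_rot: [180.0, -0.2, 142.8]
force: [0.3, 0.9, 0.8]
grip_width: 0.567
grip_force: 0.0
```

```bash
python3 - <<'E'
from h import *
tl(); print(units(D(0,90.5,100),RG)); vials()
E
```

```text
t 19.32 TCP disp [ -3.1  68.6 112. ] F [0.3 0.9 0.8] rot [180.   -0.2 142.8] w 0.57
[0.21, 0.51, 0.3, -0.02, -0.03, 9.97]
top vial@ 0 y ext [111.3 111.3 119.4 119.4] x top 1.4 z 51.8
scene vial@ 0 y ext [-19.9 -16.5 120.4 123.4] x top 1.7 z 54.4
scene vial@ 27 y ext [-75.5 -74.8  78.5  79.1] x top 28.4 z 62.7
```

play_rows:
  plan:
    - [0.4, 0.05, 0.1, 0, 0, 0, 1.1]
    - [0.4, 0.1, 0.2, 0, 0, 0, 2.2]
    - [0.4, 0.15, 0.3, 0, 0, 0, 3.3]
    - [0.4, 0.2, 0.4, 0, 0, 0, 4.4]
    - [0.4, 0.21, 0.5, 0, 0, 0, 5.5]
    - [0.4, 0.21, 0.51, 0, 0, 0, 6.6]
    - [0.4, 0.21, 0.51, 0, 0, 0, 7.7]
    - [0.4, 0.21, 0.51, 0.1, 0, 0, 8.8]
    - [0.4, 0.21, 0.51, 0.2, 0, 0, 9.97]
    - [0.4, 0.21, 0.51, 0.3, 0, 0, 9.97]

```text
t: 20.25
tool_pos: [497.2, -61.6, 99.6]
eef_rot: [-179.8, -0.1, 83.1]
force: [-0.1, -0.4, 0.6]
grip_width: 0.701
grip_force: 0.0
```

```bash
python3 - <<'E'
from h import *
tl(); o=r.get_obs();R=Ro.from_euler("xyz",o["eef_rot"],degrees=True).as_matrix()
for n in ("scene","top"):
    s=r.snapshot(n);P=cloud(s).reshape(-1,3);T=(P-o["tool_pos"])@R
    for z0 in range(-60,14,5):
        k=(abs(T[:,2]-z0)<2.5)&(abs(T[:,0])<18)&(abs(T[:,1])<60)
        if k.any(): print(n,z0,int(k.sum()),"x",T[k,0].min().round(),T[k,0].max().round(),"y",np.sort(T[k,1].round())[::max(1,k.sum()//8)])
    L=P-OD;x=L@DX;y=L@DY
    for yy in (50,62,108,116): 
        m=(abs(y-yy)<6)&(abs(x)<18)&(P[:,2]>42)&(P[:,2]<56)
        if m.sum()>4: print(n,yy,m.sum(),"x mid",round((x[m].min()+x[m].max())/2,1),"ztop",np.percentile(P[m,2],90).round(1))
print(units(D(0.8,90.5,60),RG))
E
```

```text
t 20.25 TCP disp [-0.  88.9 99.6] F [-0.1 -0.4  0.6] rot [-1.798e+02 -1.000e-01  8.310e+01] w 0.7
scene -60 43 x -10.0 14.0 y [-60. -49. -44. -38.  34.  39.  42.  44.  55.]
scene -55 17 x -9.0 15.0 y [-55. -44. -39. -30.  33.  42.  45.  52.  59.]
scene -50 9 x 6.0 14.0 y [-49. -45. -42. -37. -35.  35.  40.  43.  47.]
scene -45 10 x -5.0 12.0 y [-35. -33. -31. -30. -29. -29. -28.  35.  43.  45.]
scene -40 9 x -5.0 12.0 y [-41. -35. -33. -31. -29.  31.  32.  35.  41.]
scene -35 10 x -5.0 11.0 y [-36. -32. -30. -30. -29. -28.  37.  41.  44.  44.]
scene -30 15 x -5.0 13.0 y [-41. -41. -34. -32. -29. -29. -29.  32.  35.  37.  38.  39.  41.  44.
  45.]
scene -25 9 x -7.0 13.0 y [-35. -32. -30. -29.  32.  33.  36.  44.  45.]
scene -20 11 x 2.0 14.0 y [-35. -32. -30. -30. -29. -29.  36.  38.  40.  41.  42.]
scene -15 10 x -7.0 13.0 y [-43. -41. -35. -30. -29. -29. -28.  33.  34.  37.]
scene -10 2 x -5.0 11.0 y [-29. -28.]
scene 50 15 x mid -2.1 ztop 52.5
scene 62 17 x mid -0.0 ztop 52.5
scene 108 18 x mid 1.6 ztop 50.3
scene 116 21 x mid 1.7 ztop 50.2
[0.03, 0.04, 0.98, -0.04, -0.02, 0.1]
```

play_rows:
  plan:
    - [0.4, 0.05, 0.02, 0.2, -0.04, 0, 0.1]
    - [0.4, 0.09, 0.03, 0.5, -0.04, 0, 0.1]
    - [0.4, 0.09, 0.03, 0.8, -0.04, 0, 0.1]
    - [0.4, 0.09, 0.03, 1.1, -0.04, 0, 0.1]
    - [0.4, 0.09, 0.03, 1.4, -0.04, 0, 0.1]
    - [0.4, 0.09, 0.03, 1.65, -0.04, 0, 0.1]
    - [0.4, 0.09, 0.03, 1.85, -0.04, 0, 0.1]
    - [0.4, 0.09, 0.03, 2.0, -0.04, 0, 0.1]
    - [0.4, 0.09, 0.03, 2.05, -0.04, 0, 0.1]
    - [0.4, 0.09, 0.03, 2.06, -0.04, 0, 0.1]

```text
t: 21.18
tool_pos: [498.5, -57.3, 16.9]
eef_rot: [179.9, -0.1, 82.7]
force: [0.1, -0.2, 0.7]
grip_width: 0.698
grip_force: 0.0
```

```bash
python3 - <<'E'
from h import *
tl();o=r.get_obs();R=Ro.from_euler("xyz",o["eef_rot"],degrees=True).as_matrix()
s=r.snapshot("scene");P=cloud(s).reshape(-1,3);T=(P-o["tool_pos"])@R
for x0 in (-8,0,8,14,20,26):
    k=(abs(T[:,0]-x0)<3)&(abs(T[:,1])<20)&(T[:,2]<-22)&(T[:,2]>-45); print(x0,np.sort(T[k,1].round()),np.sort(T[k,2].round())[:3])
cv2.imwrite("pics/s7.png",cv2.resize(s["frame"][140:240,250:370],None,fx=6,fy=6,interpolation=cv2.INTER_CUBIC))
E
```

```text
t 21.18 TCP disp [ 0.8 93.4 16.9] F [ 0.1 -0.2  0.7] rot [ 1.799e+02 -1.000e-01  8.270e+01] w 0.7
-8 [-12.  -9.  -8.  -2.  -2.   2.   5.   6.  10.  11.  13.] [-37. -34. -34.]
0 [-9. -6. -2. -1.  1.  2.  5.  6.  9. 10.] [-38. -36. -34.]
8 [-10. -10.  -8.  -6.  -6.  -4.  -3.  -2.  -1.   2.   3.   3.   6.   8.
  10.  10.  12.  13.] [-36. -36. -35.]
14 [-6. -2.  2.  6.  8.  9.] [-33. -33. -32.]
20 [-10.  -8.  -6.  -2.   1.   1.   4.   4.   5.   8.  10.  11.] [-35. -34. -34.]
26 [-13.  -8.  -8.  -4.  -3.  -3.  -1.  -0.   1.   3.   4.   8.   8.  10.
  11.] [-34. -34. -32.]
```

View pics/s7.png

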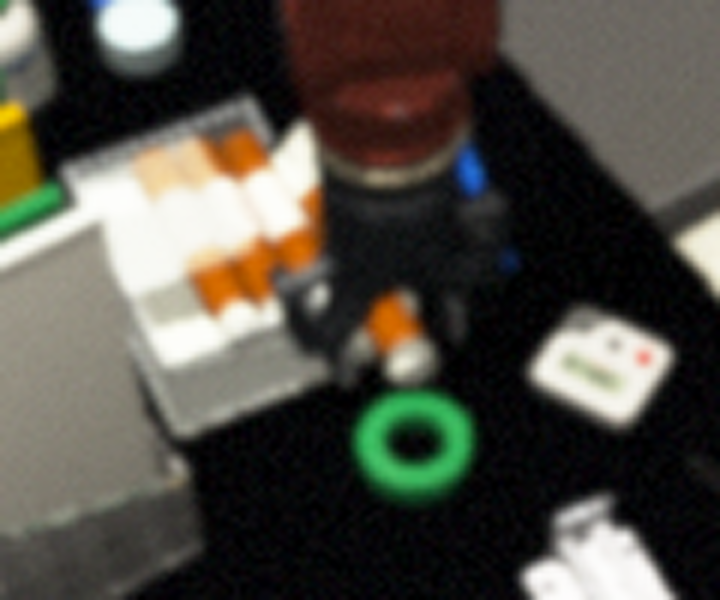

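play_rows:
  plan:
    - [0, 0, 0, 0, 0, 0, 0]
    - [-0.3, 0, 0, 0, 0, 0, 0]
    - [-0.5, 0, 0, 0, 0, 0, 0]
    - [-1, 0, 0, 0, 0, 0, 0]
    - [-1, 0, 0, 0, 0, 0, 0]
    - [-1, 0, 0, 0, 0, 0, 0]
    - [-1, 0, 0, 0, 0, 0, 0]
    - [-1, 0, 0, 0, 0, 0, 0]
    - [-1, 0, 0, -0.02, 0, 0, 0]
    - [-1, 0, 0, -0.04, 0, 0, 0]

```text
t: 22.07
tool_pos: [498.6, -57.3, 18.7]
eef_rot: [179.9, -0.1, 82.7]
force: [-0.4, -0.6, -0.7]
grip_width: 0.306
grip_force: 58.9
```

play_rows:
  plan:
    - [-1, 0, -0.01, -0.08, 0, 0, 0]
    - [-1, 0, -0.02, -0.16, 0, 0, 0]
    - [-1, 0, -0.03, -0.24, 0, 0, 0]
    - [-1, 0, -0.05, -0.33, 0, 0, 0]
    - [-1, 0, -0.07, -0.42, 0, 0, 0]
    - [-1, 0, -0.1, -0.52, 0, 0, 0]
    - [-1, 0, -0.1, -0.65, 0, 0, 0]
    - [-1, 0, -0.1, -0.8, 0, 0, 0]
    - [-1, 0, -0.1, -1.0, 0, 0, 0]
    - [-1, 0, -0.1, -1.2, 0, 0, 0]

```text
t: 22.9
tool_pos: [494.7, -56.9, 67.8]
eef_rot: [179.9, -0.1, 82.7]
force: [-0.0, 0.2, -1.7]
grip_width: 0.307
grip_force: 59.2
```

```bash
cat > held.py <<'E'
from h import *
def held():
    o=r.get_obs();R=Ro.from_euler("xyz",o["eef_rot"],degrees=True).as_matrix()
    for n in ("top","scene"):
        s=r.snapshot(n);P=cloud(s).reshape(-1,3);F=s["frame"].reshape(-1,3).astype(int);T=(P-o["tool_pos"])@R
        m=(abs(T[:,1])<15)&(T[:,2]>-45)&(T[:,2]<-5)&(abs(T[:,0])<140)
        for a,b in ((-110,-60),(-60,-16),(-110,-16),(14,35)):
            k=m&(T[:,0]>a)&(T[:,0]<b)
            if k.sum()>8:
                top=np.percentile(T[k,2],5); print(n,a,b,int(k.sum()),"y mid",np.mean(np.percentile(T[k,1],[2,98])).round(1),"z top",top.round(1),"x",np.percentile(T[k,0],[1,99]).round(1))
E
python3 - <<'E'
from held import *
tl();held();vials()
E
```

```text
t 22.9 TCP disp [-3.1 93.3 67.8] F [-0.   0.2 -1.7] rot [ 1.799e+02 -1.000e-01  8.270e+01] w 0.31
scene -110 -60 25 y mid 8.7 z top -35.4 x [-109.5  -81.3]
scene -110 -16 27 y mid 3.1 z top -35.4 x [-109.5  -19. ]
scene 14 35 46 y mid 2.1 z top -36.5 x [14.8 28.8]
top vial@ 0 y ext [-70.9 -70.8 -56.9 -56.9] x top -3.7 z 56.2
top vial@ 27 y ext [-74.3 -74.3 -68.5 -68.5] x top 25.9 z 60.6
scene vial@ 0 y ext [-69.1 -67.2  28.   30.8] x top 3.7 z 54.8
scene vial@ 27 y ext [-74.  -73.7  78.6  79.4] x top 28.1 z 61.8
```

```bash
python3 - <<'E'
from h import *
print(units(S(0,51.5,55),RS)); print(S(0,51.5,55))
E
```

```text
[6.95, -0.83, -0.81, 0.02, -0.01, 0.11]
[496.87839412 222.81123736 100.        ]
```

play_rows:
  plan:
    - [-1, 0.2, 0, -0.4, 0, 0, 0]
    - [-1, 0.8, -0.05, -0.81, 0, 0, 0]
    - [-1, 1.6, -0.15, -0.81, 0, 0, 0.05]
    - [-1, 2.4, -0.25, -0.81, 0, 0, 0.05]
    - [-1, 3.2, -0.35, -0.81, 0, 0, 0.1]
    - [-1, 4.1, -0.48, -0.81, 0, 0, 0.1]
    - [-1, 5.0, -0.6, -0.81, 0, 0, 0.11]
    - [-1, 5.9, -0.7, -0.81, 0, 0, 0.11]
    - [-1, 6.6, -0.8, -0.81, 0, 0, 0.11]
    - [-1, 6.95, -0.83, -0.81, 0, 0, 0.11]

```text
t: 23.93
tool_pos: [495.8, 226.1, 99.1]
eef_rot: [180.0, -0.1, 82.2]
force: [1.0, -0.0, -0.6]
grip_width: 0.305
grip_force: 59.2
```

```bash
python3 - <<'E'
from held import *
o=r.get_obs();c=o["tool_pos"]-SS;print(o["tool_pos"],"stand:",np.round([c@SX,c@SY,c[2]],1),o["eef_rot"].round(1),o["grip_force"])
held();vials()
print(units(S(0,51.5,-22+5),RS))
# vial axis directly in stand frame
for n in("top","scene"):
    s=r.snapshot(n);P=cloud(s).reshape(-1,3);L=P-SS;x=L@SX;y=L@SY
    for lo,hi in((-60,-30),(-30,20),(-60,30),(60,90)):
        m=(y>lo)&(y<hi)&(abs(x)<25)&(L[:,2]>60)&(L[:,2]<110)
        if m.sum()>8: print(n,lo,hi,m.sum(),"x mid",np.mean(np.percentile(x[m],[2,98])).round(1),"ztop",np.percentile(L[m,2],95).round(1),"y",y[m].min().round(1),y[m].max().round(1))
E
```

```text
[495.82967493 226.13239829  99.06154371] stand: [-1.5 54.6 54.1] [ 1.80e+02 -1.00e-01  8.22e+01] 59.151760786771774
top -110 -60 216 y mid -2.2 z top -36.9 x [-109.5  -60.3]
top -60 -16 191 y mid -1.8 z top -36.9 x [-59.3 -16.5]
top -110 -16 407 y mid -2.0 z top -36.9 x [-108.6  -18.1]
scene -110 -60 133 y mid 1.6 z top -36.1 x [-108.2  -60.4]
scene -60 -16 22 y mid 9.0 z top -34.9 x [-59.3 -32.5]
scene -110 -16 155 y mid 1.7 z top -36.0 x [-108.2  -47.8]
scene 14 35 59 y mid 2.3 z top -32.7 x [14.5 29. ]
top vial@ 0 y ext [-70.4 -68.8  68.2  69.7] x top -2.3 z 55.9
top vial@ 27 y ext [-74.8 -73.7  67.   76.3] x top 25.5 z 61.7
scene vial@ 0 y ext [-68.7 -65.8  71.   72.6] x top 0.2 z 55.6
scene vial@ 27 y ext [-77.6 -74.   77.1  79.6] x top 27.5 z 61.7
[-0.0, 0.01, 1.78, 0.0, -0.01, 0.01]
top -60 -30 139 x mid -3.6 ztop 91.4 y -59.8 -30.1
top -30 20 244 x mid -3.5 ztop 91.9 y -29.9 20.0
top -60 30 428 x mid -3.5 ztop 91.7 y -59.8 30.0
scene -60 -30 84 x mid 0.4 ztop 89.8 y -59.8 -30.3
scene -30 20 67 x mid 4.1 ztop 88.7 y -29.6 3.5
scene -60 30 152 x mid 1.0 ztop 89.2 y -59.8 21.5
scene 60 90 109 x mid 0.9 ztop 106.3 y 60.4 79.4
```

play_rows:
  plan:
    - [-1, 0, 0.01, 0.3, 0, 0, 0]
    - [-1, 0, 0.01, 0.6, 0, 0, 0]
    - [-1, 0, 0.01, 0.9, 0, 0, 0]
    - [-1, 0, 0.01, 1.2, 0, 0, 0]
    - [-1, 0, 0.01, 1.45, 0, 0, 0]
    - [-1, 0, 0.01, 1.65, 0, 0, 0]
    - [-1, 0, 0.01, 1.75, 0, 0, 0]
    - [-1, 0, 0.01, 1.8, 0, 0, 0]
    - [-1, 0, 0.01, 1.82, 0, 0, 0]
    - [-1, 0, 0.01, 1.84, 0, 0, 0]

```text
t: 25.07
tool_pos: [497.5, 223.5, 27.7]
eef_rot: [179.9, -0.1, 82.1]
force: [-9.4, 0.4, 19.5]
grip_width: 0.312
grip_force: 64.6
```

```bash
cat >> held.py <<'E'
def onstand():
    o=r.get_obs();c=o["tool_pos"]-SS;print("t",round(o["t"],2),"tcp stand:",np.round([c@SX,c@SY,c[2]],1),"F",o["force"].round(1),o["eef_rot"].round(1),o["grip_force"].round(1))
    for n in("top","scene"):
        s=r.snapshot(n);P=cloud(s).reshape(-1,3);L=P-SS;x=L@SX;y=L@SY
        for lo,hi in((-62,-30),(-30,20)):
            m=(y>lo)&(y<hi)&(abs(x)<22)&(L[:,2]>2)&(L[:,2]<22)
            if m.sum()>8: print(n,lo,hi,m.sum(),"x mid",np.mean(np.percentile(x[m],[2,98])).round(1),"ztop",np.percentile(L[m,2],95).round(1))
        m=(abs(x)<8)&(L[:,2]>2)&(L[:,2]<22)&(abs(y)<100); print(n,"y ext",np.percentile(y[m],[0,1,99,100]).round(1))
E
python3 - <<'E'
from held import *
onstand()
E
```

```text
Traceback (most recent call last):
  File "held.py", line 12, in onstand
    o=r.get_obs();c=o["tool_pos"]-SS;print("t",round(o["t"],2),"tcp stand:",np.round([c@SX,c@SY,c[2]],1),"F",o["force"].round(1),o["eef_rot"].round(1),o["grip_force"].round(1))
                                                                                                                                                       ^^^^^^^^^^^^^^^^^^^^^
AttributeError: 'float' object has no attribute 'round'
```

```bash
sed -i 's/o\["grip_force"\].round(1)/o["grip_force"]/' held.py; python3 - <<'E'
from held import *
onstand()
s=r.snapshot("scene");q=pix(s,SS);a=s["frame"][q[1]-55:q[1]+35,q[0]-60:q[0]+60]
cv2.imwrite("pics/s8.png",cv2.resize(a,None,fx=6,fy=6,interpolation=cv2.INTER_CUBIC))
for n in("top","scene"):
    s=r.snapshot(n);P=cloud(s).reshape(-1,3);L=P-SS;x=L@SX;y=L@SY
    for yy in (-50,-30,-10,10): print(n,yy,[(X,int(np.nanmedian(L[m,2]+45))) for X in range(-33,36,4) if (m:=(abs(x-X)<2.1)&(abs(y-yy)<8)).any()])
    m=(L[:,2]+45>3)&(L[:,2]+45<9)&(abs(y)<85)&(abs(x)<45); print(n,"foot",cv2.minAreaRect(np.stack([x[m],y[m]],1).astype(np.float32)),np.percentile(x[m],[2,98]),np.percentile(y[m],[2,98]))
E
```

```text
t 25.07 tcp stand: [  0.6  52.2 -17.3] F [-9.4  0.4 19.5] [ 1.799e+02 -1.000e-01  8.210e+01] 64.60279650986195
top -62 -30 130 x mid -3.2 ztop 18.9
top -30 20 212 x mid -2.4 ztop 19.9
top y ext [-73.6 -73.1  32.2  34.5]
scene -62 -30 73 x mid 1.5 ztop 17.6
scene -30 20 62 x mid 4.7 ztop 17.9
scene y ext [-70.  -69.8  80.3  80.5]
top -50 [(-33, 919), (-29, 5), (-25, 5), (-21, 5), (-17, 7), (-13, 53), (-9, 61), (-5, 63), (-1, 62), (3, 61), (7, 57), (11, 52), (19, 6), (23, 4), (27, 5), (31, 5), (35, 0)]
top -30 [(-33, 898), (-29, 899), (-25, 896), (-21, 893), (-17, 55), (-13, 53), (-9, 59), (-5, 63), (-1, 62), (3, 60), (7, 57), (11, 55), (19, 7), (23, 5), (27, 6), (31, 3), (35, 1)]
top -10 [(-33, 536), (-29, 535), (-25, 535), (-21, 533), (-17, 533), (-13, 515), (-9, 861), (-5, 860), (-1, 472), (3, 63), (7, 58), (11, 55), (19, 6), (23, 7), (27, 6), (31, 3), (35, 0)]
top 10 [(-33, 536), (-29, 535), (-25, 535), (-21, 535), (-17, 845), (-13, 846), (-9, 846), (-5, 846), (-1, 846), (3, 846), (7, 846), (11, 330), (15, 289), (19, 244), (23, 6), (27, 6), (31, 4), (35, 0)]
top foot ((0.1425819396
[... 286 characters left out ...]
-30 [(-13, 53), (-9, 57), (-5, 59), (-1, 62), (3, 60), (7, 56), (11, 43), (15, 32), (19, 3), (23, 5), (27, 5), (31, 2), (35, 0)]
scene -10 [(-33, 535), (-29, 535), (-25, 534), (-21, 534), (-17, 533), (-13, 532), (-9, 531), (-1, 62), (3, 63), (7, 58), (11, 45), (15, 35), (19, 4), (23, 3), (27, 4), (31, 3), (35, -2)]
scene 10 [(-33, 529), (-29, 532), (-25, 532), (-21, 529), (-17, 529), (-13, 530), (-9, 529), (-5, 529), (-1, 529), (3, 529), (7, 528), (11, 526), (15, 525), (19, 525), (23, 525), (27, 523), (31, 522), (35, 520)]
scene foot ((-1.0488433837890625, -2.4856491088867188), (76.3779067993164, 168.35462951660156), 2.6149649620056152) [-28.49471273  33.9109204 ] [-68.25848932  76.24877099]
```

View pics/s8.png

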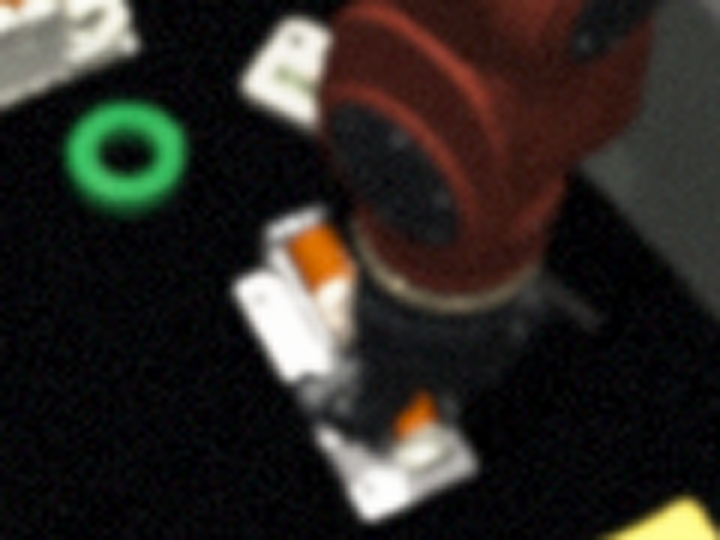

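play_rows:
  plan:
    - [-1, 0, -0.01, -0.02, 0, 0, 0]
    - [-1, 0, -0.02, -0.03, 0, 0, 0]
    - [-1, 0, -0.03, -0.03, 0, 0, 0]
    - [-1, 0, -0.04, -0.03, 0, 0, 0]
    - [-1, 0, -0.05, -0.03, 0, 0, 0]
    - [-1, 0, -0.05, -0.02, 0, 0, 0]
    - [-1, 0, -0.05, -0.01, 0, 0, 0]
    - [-1, 0, -0.05, 0, 0, 0, 0]
    - [-1, 0, -0.05, 0, 0, 0, 0]
    - [-1, 0, -0.05, 0, 0, 0, 0]

```text
t: 26.15
tool_pos: [497.3, 223.5, 27.7]
eef_rot: [179.7, -0.1, 82.1]
force: [2.9, 1.5, 10.2]
grip_width: 0.307
grip_force: 63.7
```

play_rows:
  plan:
    - [-1, -0.02, 0.01, -0.02, 0, 0, 0]
    - [-1, -0.05, 0.01, -0.02, 0, 0, 0]
    - [-1, -0.08, 0.01, -0.02, 0, 0, 0]
    - [-1, -0.11, 0.01, -0.02, 0, 0, 0]
    - [-1, -0.14, 0.01, -0.02, 0, 0, 0]
    - [-1, -0.16, 0.01, -0.02, 0, 0, 0]
    - [-1, -0.18, 0.01, -0.02, 0, 0, 0]
    - [-1, -0.2, 0.01, -0.02, 0, 0, 0]
    - [-1, -0.21, 0.01, -0.02, 0, 0, 0]
    - [-1, -0.22, 0.01, -0.02, 0, 0, 0]

```text
t: 26.98
tool_pos: [496.6, 218.4, 28.1]
eef_rot: [179.7, -0.6, 82.2]
force: [7.7, 21.6, 0.4]
grip_width: 0.305
grip_force: 63.8
```

```bash
python3 - <<'E'
from held import *
onstand();vials()
E
```

```text
t 26.98 tcp stand: [  0.3  47.  -16.9] F [ 7.7 21.6  0.4] [179.7  -0.6  82.2] 63.81659343838692
top -62 -30 131 x mid -3.2 ztop 18.4
top -30 20 206 x mid -2.7 ztop 20.1
top y ext [-73.5 -72.7  24.3  26.6]
scene -62 -30 76 x mid 1.1 ztop 17.7
scene -30 20 44 x mid 7.2 ztop 17.2
scene y ext [-71.7 -71.2  74.7  75.8]
top vial@ 0 y ext [-70.2 -69.9  67.8  69.2] x top -2.4 z 56.0
top vial@ 27 y ext [-74.7 -73.3  67.   76.1] x top 26.0 z 62.2
scene vial@ 0 y ext [-68.9 -64.8  71.6  72.2] x top 0.5 z 54.5
scene vial@ 27 y ext [-77.3 -74.9  78.4  79.3] x top 28.2 z 62.0
```

play_rows:
  plan:
    - [-1, 0.04, 0, 0, 0, 0, 0]
    - [-1, 0.08, 0, 0, 0, 0, 0]
    - [-0.3, 0.08, 0, 0, 0, 0, 0]
    - [-0.2, 0.08, 0, 0, 0, 0, 0]
    - [0, 0.08, 0, 0, 0, 0, 0]
    - [0.1, 0.08, 0, 0, 0, 0, 0]
    - [0.1, 0.08, 0, 0, 0, 0, 0]
    - [0.1, 0.08, 0, -0.2, 0, 0, 0]
    - [0.1, 0.08, 0, -0.6, 0, 0, 0]
    - [0.1, 0.08, 0, -1.2, 0, 0, 0]

```text
t: 28.02
tool_pos: [493.2, 217.3, 73.8]
eef_rot: [-179.9, -0.0, 82.1]
force: [0.8, 0.4, -0.3]
grip_width: 0.548
grip_force: 0.0
```

```bash
python3 - <<'E'
from held import *
onstand()
s=r.snapshot("scene");P=cloud(s).reshape(-1,3);L=P-SS;x=L@SX;y=L@SY
for yy in range(-86,90,8): print(yy,[(X,int(np.nanmedian(L[m,2]+45))) for X in range(-18,20,4) if (m:=(abs(x-X)<2.5)&(abs(y-yy)<4)).any()])
E
```

```text
t 28.02 tcp stand: [-2.9 45.5 28.8] F [ 0.8  0.4 -0.3] [-179.9   -0.    82.1] 0.0
top -62 -30 130 x mid -1.2 ztop 15.8
top -30 20 203 x mid -1.7 ztop 16.1
top y ext [-73.8 -73.   36.5  39.9]
scene -62 -30 77 x mid 3.4 ztop 14.2
scene -30 20 19 x mid 5.0 ztop 15.2
scene y ext [-71.8 -70.7  74.5  74.9]
-86 [(6, 1), (10, 1), (14, -3), (18, -2)]
-78 [(18, -1)]
-70 [(-14, 48), (-10, 50), (-6, 51), (-2, 51), (2, 57), (6, 50), (10, 28), (14, 21), (18, 20)]
-62 [(-10, 47), (-6, 54), (-2, 56), (2, 57), (6, 55), (10, 28), (14, 43), (18, 4)]
-54 [(-6, 54), (-2, 55), (2, 54), (6, 55), (10, 54), (14, 41), (18, 4)]
-46 [(-10, 50), (-6, 55), (-2, 56), (2, 57), (6, 56), (10, 53), (14, 47), (18, 2)]
-38 [(-10, 50), (-6, 56), (-2, 58), (2, 57), (6, 56), (10, 54), (14, 47), (18, 24)]
-30 [(-6, 57), (-2, 57), (2, 57), (6, 57), (10, 54), (14, 49), (18, 27)]
-22 [(-2, 59), (2, 56), (6, 57), (10, 58), (14, 53), (18, 3)]
-14 [(-14, 579), (10, 59)]
-6 [(-18, 580), (-14, 579), (-10, 580), (-6, 579), (-2, 579), (2, 579), (6, 576), (10, 576), (18, 3)]
2 [(-18, 579), (-14, 579), (-10, 579), (-6, 578), (-2, 578),
[... 496 characters left out ...]
 570), (18, 569)]
42 [(-18, 569), (-14, 571), (-10, 571), (-6, 571), (-2, 571), (2, 571), (6, 571), (10, 571), (14, 569), (18, 568)]
50 [(-18, 570), (-14, 571), (-10, 572), (-6, 571), (-2, 572), (2, 571), (6, 57), (10, 57), (14, 50), (18, 568)]
58 [(-18, 571), (-14, 572), (-10, 572), (-6, 572), (-2, 572), (2, 571), (6, 57), (10, 567), (14, 567), (18, 565)]
66 [(-18, 157), (-14, 572), (-10, 572), (-6, 571), (-2, 570), (2, 570), (6, 314), (10, 185), (14, 186), (18, 563)]
74 [(-18, 343), (-14, 571), (-10, 197), (-6, 57), (-2, 55), (2, 58), (6, 568), (10, 567), (14, 564), (18, 257)]
82 [(-18, 394), (-14, 393), (-10, 325), (-6, 318), (-2, 307), (2, 302), (6, 309), (10, 309), (14, 298), (18, 309)]
```

```bash
python3 - <<'E'
from h import *
print(units(S(2,102,40),RS),units(S(2,102,-9),RS))
E
```

```text
[1.39, 0.05, -0.19, 0.05, -0.03, -0.0] [1.38, 0.04, 1.04, 0.05, -0.03, -0.0]
```

play_rows:
  plan:
    - [0.1, 0, 0, -0.3, 0, 0, 0]
    - [0.1, 0, 0, -0.6, 0, 0, 0]
    - [-1, 0.5, 0.05, -0.6, 0, 0, 0]
    - [-1, 1.0, 0.05, -0.6, 0, 0, 0]
    - [-1, 1.38, 0.05, -0.5, 0, 0, 0]
    - [-1, 1.38, 0.05, -0.2, 0, 0, 0]
    - [-1, 1.38, 0.05, 0.2, 0, 0, 0]
    - [-1, 1.38, 0.05, 0.6, 0, 0, 0]
    - [-1, 1.38, 0.05, 0.9, 0, 0, 0]
    - [-1, 1.38, 0.05, 1.0, 0, 0, 0]

```text
t: 29.0
tool_pos: [503.0, 271.3, 32.6]
eef_rot: [-179.9, -0.0, 82.1]
force: [-0.0, 0.0, -0.2]
grip_width: 0.002
grip_force: 0.0
```

```bash
python3 - <<'E'
from held import *
onstand()
for yy in (87,82): print(units(S(2,yy,-8),RS))
E
```

```text
t 29.0 tcp stand: [ -0.6 100.4 -12.4] F [-0.   0.  -0.2] [-179.9   -0.    82.1] 0.0
top -62 -30 128 x mid -1.2 ztop 15.4
top -30 20 200 x mid -1.3 ztop 15.2
top y ext [-73.8 -72.7  82.1  89.2]
scene -62 -30 74 x mid 3.0 ztop 14.4
scene -30 20 128 x mid 2.7 ztop 14.5
scene y ext [-72.  -70.3  52.5  54.5]
[-0.34, 0.05, -0.07, -0.0, -0.01, -0.01]
[-0.47, 0.05, -0.07, -0.0, -0.01, -0.01]
```

play_rows:
  plan:
    - [-1, -0.1, 0.03, -0.03, 0, 0, 0]
    - [-1, -0.2, 0.03, -0.05, 0, 0, 0]
    - [-1, -0.28, 0.03, -0.05, 0, 0, 0]
    - [-1, -0.32, 0.03, -0.05, 0, 0, 0]
    - [-1, -0.35, 0.03, -0.05, 0, 0, 0]
    - [-1, -0.38, 0.03, -0.05, 0, 0, 0]
    - [-1, -0.41, 0.03, -0.05, 0, 0, 0]
    - [-1, -0.44, 0.03, -0.05, 0, 0, 0]
    - [-1, -0.46, 0.03, -0.05, 0, 0, 0]
    - [-1, -0.48, 0.03, -0.05, 0, 0, 0]

```text
t: 29.93
tool_pos: [503.1, 253.0, 37.0]
eef_rot: [179.9, -0.1, 82.1]
force: [0.8, 0.6, 0.3]
grip_width: -0.001
grip_force: 0.4
```

play_rows:
  plan:
    - [-1, -0.015, 0, 0, 0, 0, 0]
    - [-1, -0.03, 0, 0, 0, 0, 0]
    - [-1, -0.04, 0, 0, 0, 0, 0]
    - [-1, -0.05, 0, 0, 0, 0, 0]
    - [-1, -0.06, 0, 0, 0, 0, 0]
    - [-1, -0.07, 0, 0, 0, 0, 0]
    - [-1, -0.08, 0, 0, 0, 0, 0]
    - [-1, -0.09, 0, 0, 0, 0, 0]
    - [-1, -0.095, 0, 0, 0, 0, 0]
    - [-1, -0.1, 0, 0, 0, 0, 0]

```text
t: 30.77
tool_pos: [503.3, 252.3, 37.8]
eef_rot: [179.9, -0.5, 82.2]
force: [2.9, 18.9, -0.1]
grip_width: -0.002
grip_force: 9.5
```

play_rows:
  plan:
    - [-1, 0.1, 0, 0, 0, 0, 0]
    - [-1, 0.3, 0, 0, 0, 0, 0]
    - [-1, 0.6, 0, 0, 0, 0, 0]
    - [-1, 0.8, 0, -0.4, 0, 0, 0]
    - [-1, 0.8, 0, -1.0, 0, 0, 0]
    - [-1, 0.8, 0, -1.8, 0, 0, 0]
    - [-1, 1.2, 0, -2.5, 0, 0, 0]
    - [-1, 2.0, 0, -3.0, 0, 0, 0]
    - [-1, 2.0, 0, -3.0, 0, 0, 0]
    - [-1, 2.0, 0, -3.0, 0, 0, 0]

```text
t: 31.6
tool_pos: [514.0, 329.9, 158.2]
eef_rot: [179.8, -0.1, 82.2]
force: [-0.4, -0.8, -0.3]
grip_width: 0.0
grip_force: 0.0
```

```bash
python3 - <<'E'
from held import *
onstand();vials()
for n in("top","scene"):
    s=r.snapshot(n);P=cloud(s).reshape(-1,3);L=P-SS;x=L@SX;y=L@SY
    for lo,hi in((-66,-50),(30,46)):
        m=(y>lo)&(y<hi)&(abs(x)<20)&(L[:,2]>4)&(L[:,2]<22); print(n,lo,"xmid",np.mean(np.percentile(x[m],[3,97])).round(1),"ztop",np.percentile(L[m,2],95).round(1))
    m=(abs(x-2)<8)&(L[:,2]>7)&(L[:,2]<22)&(y>0)&(y<100);print(n,"cap end",np.percentile(y[m],[99,100]).round(1))
    st=(abs(y+72)<5)&(x<-8)&(x>-20)&(L[:,2]>2)&(L[:,2]<14);print(n,"stop y",np.percentile(y[st],[5,50,95]).round(1) if st.any() else None)
E
```

```text
t 31.6 tcp stand: [  2.2 159.9 113.2] F [-0.4 -0.8 -0.3] [ 1.798e+02 -1.000e-01  8.220e+01] 0.0
top -62 -30 126 x mid -1.1 ztop 15.7
top -30 20 204 x mid -1.5 ztop 16.7
top y ext [-73.6 -72.6  68.5  70.2]
scene -62 -30 72 x mid 2.7 ztop 13.9
scene -30 20 125 x mid 2.8 ztop 14.4
scene y ext [-72.2 -69.3  71.5  71.8]
top vial@ 0 y ext [-70.5 -69.4  68.   68.9] x top -2.4 z 55.8
top vial@ 27 y ext [-74.7 -73.7  75.1  76.1] x top 25.9 z 61.8
scene vial@ 0 y ext [-67.4 -66.2  70.7  71.2] x top 1.0 z 55.3
scene vial@ 27 y ext [-76.2 -73.7  77.8  78.7] x top 27.9 z 61.3
top -66 xmid -1.0 ztop 15.3
top 30 xmid -1.8 ztop 15.2
top cap end [69.2 70.4]
top stop y [-72.8 -70.2 -67.2]
scene -66 xmid 1.8 ztop 14.9
scene 30 xmid 2.9 ztop 14.0
scene cap end [72.1 73.2]
scene stop y [-72.8 -69.6 -68.7]
```

```bash
python3 -c "
from bench import r
print(r.finish_job())"
```

```text
the job is handed in; nothing more can be done
None
```

The jam is cleared and the job is handed in: one vial lies home against the stop on the V rail with its cap to the open end, and the next vial rests in the trough with the other two queued behind it. These positions come from my last depth measurements; the hand-in gave no verdict.

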